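# Set up the folding drying stand and lean the doors on it

## Task

Get the folding drying stand ready and load it: put the hand tools lying on its folded backrest into the open tool case, then swing the backrest up and over until it rests leaning back on its stop. Take the cupboard doors out of the dowel rack and lean them square and upright, side by side, against the raised backrest, clear of one another, each with its foot on the stand's base behind the toe strip and its knob side facing out, away from the backrest. Set the doors down gently and let none fall over, leave the tools in the case, and do not disturb the planter, the varnish tin or the sanding block.

Things in the scene. Friction and masses are not known exactly. Their poses are not given: they have to be found in the camera images.
- stand: folding wooden drying stand, fixed to the bench. Origin: on the bench under the middle of the hinge line, which runs along its y, 38 mm up; its +x points roughly away from the robot. Base board 360 mm wide (y), x -70 to +60 mm, top face 20 mm up; toe strip on it at x 45 to 57 mm, top 32 mm up. Hinge cheeks at y +-181 to 191 mm, 50 mm high
- door_seat (a point): point on the base board's top face, midway along it (stand x 30 mm, y 0, z 20 mm), between toe strip and backrest: where the foot of a middle door stands. A door's foot has about 15 mm play in x; three doors fit side by side at y -115, 0 and +115 mm from here; all stay within 150 mm
- backrest (a joint): angle of the hinged backrest (rad): 0 folded flat over the base towards the stand's +x, growing as its top rail swings up and over towards -x; stop at 1.92 (leaning 20 degrees past vertical). 0.4 kg, moves freely; past vertical it falls onto its stop and stays, before vertical it falls back to 0. Board 12 mm thick, 10 to 88 mm from the hinge line; folded, its upper face is 44 mm above the bench
- top_rail (a point): middle of the backrest's top rail, a round bar 15 mm across along the stand's y, axis 125 mm from the hinge line; folded, 36 mm above the bench, nothing beneath. Four struts, 16 mm wide at y +-57 and +-171 mm, join it to the board, 29 mm of clear gap between. Pinched from above at its middle, along stand x, it turns between the pads as it is swung over. Doors lean on it
- rack: wooden dowel rack, fixed to the bench: base 250 x 90 x 20 mm, origin under its centre. Three upright slots across it at its x -75, 0 and +75 mm, each made by two pairs of 10 mm dowels (top 80 mm above the bench) at y +-30 mm, 18 mm clear between them; a door in it has its thickness along the rack's x and is pulled straight up. Left or right of the stand
- door_a: primed white cupboard door, may be absent: slab 14 mm thick (x), 90 wide (y), 210 tall (z), 0.15 to 0.25 kg; origin: centre of its lower edge. Front = +x face, with a dark knob 22 mm across, 22 mm out, at mid height, 25 mm off centre towards -y. Starts upright in a rack slot, foot 20 mm above the bench, front towards either end of the rack
- door_b: primed white cupboard door, may be absent: slab 14 mm thick (x), 90 wide (y), 210 tall (z), 0.15 to 0.25 kg; origin: centre of its lower edge. Front = +x face, with a dark knob 22 mm across, 22 mm out, at mid height, 25 mm off centre towards -y. Starts upright in a rack slot, foot 20 mm above the bench, front towards either end of the rack
- door_c: primed white cupboard door, may be absent: slab 14 mm thick (x), 90 wide (y), 210 tall (z), 0.15 to 0.25 kg; origin: centre of its lower edge. Front = +x face, with a dark knob 22 mm across, 22 mm out, at mid height, 25 mm off centre towards -y. Starts upright in a rack slot, foot 20 mm above the bench, front towards either end of the rack
- case: open grey tool case, loose, 0.9 kg: tray 240 (x) x 170 (y) x 45 mm high, walls and floor 6 mm; origin under its centre. On the other side of the stand from the rack; a knock may shift it
- spanner: steel combination spanner 137 mm long along its x, 8 mm thick; plain shank 11 mm wide (y) for 35 mm either side of the origin, heads up to 23 mm wide; origin at the middle of its underside, near its centre of mass; 0.06 kg. May be absent. At the start it lies flat across the folded backrest, roughly along the stand's x; a knock may shift it.
- pliers: pliers, closed and rigid, 130 mm long along x (nose +x, red handles -x, 48 mm wide at their ends), 11 mm thick; origin at the underside of the round pivot, 24 mm across, which is the place to grip (across y); 0.12 kg. May be absent. At the start it lies flat across the folded backrest, roughly along the stand's x; a knock may shift it.
- scraper: paint scraper 137 mm long along x: wooden handle 90 mm long, 22 mm wide (y), 16 mm high, with a 45 mm wide steel blade at +x; origin at the middle of the handle's underside; 0.07 kg. May be absent. At the start it lies flat across the folded backrest, roughly along the stand's x; a knock may shift it.
- planter: bystander: dark planter with succulents, 94 mm across, 90 mm high, beyond the stand; origin under its centre
- varnish_tin: bystander: tin 76 mm across, 90 mm high, beyond the stand; origin under its centre
- sanding_block: bystander: cork sanding block 65 x 100 x 30 mm, beyond the stand; origin under its centre

How it is judged:
On the way, in this order (a step that is already met when the one before it is completed fails the run):
1. all hand tools lie in the tool case, let go, with the backrest still folded (x of spanner in the frame of case between -0.112 and 0.112 m and y of spanner in the frame of case between -0.078 and 0.078 m and z of each of spanner, pliers, scraper in the frame of case below 0.042 m and x of pliers in the frame of case between -0.112 and 0.112 m and y of pliers in the frame of case between -0.078 and 0.078 m and x of scraper in the frame of case between -0.112 and 0.112 m and y of scraper in the frame of case between -0.078 and 0.078 m and contact force between the fingers and spanner below 0.05 N and contact force between the fingers and pliers below 0.05 N and contact force between the fingers and scraper below 0.05 N and linear speed of each of spanner, pliers, scraper below 0.02 m/s), for 0.2 s.
2. the backrest is swung up and over to its stop (value of joint backrest above 1.8 rad), for 0.2 s.
At the end, for the whole second after the job is handed in: Tools present: in the case. Backrest above 1.8 rad. Each door present at rest, foot centre at stand x 5 to 46 mm, within 150 mm of the middle, under 28 mm up, leaning back 13 to 31 degrees, knob side out, square to the stand within 0.2 rad, touching no other door (x of spanner in the frame of case between -0.112 and 0.112 m and y of spanner in the frame of case between -0.078 and 0.078 m and z of each of spanner, pliers, scraper in the frame of case below 0.042 m and x of pliers in the frame of case between -0.112 and 0.112 m and y of pliers in the frame of case between -0.078 and 0.078 m and x of scraper in the frame of case between -0.112 and 0.112 m and y of scraper in the frame of case between -0.078 and 0.078 m and value of joint backrest above 1.8 rad and x of door_a in the frame of stand between 0.005 and 0.046 m and y of door_a in the frame of stand between -0.15 and 0.15 m and z of each of door_a, door_b, door_c in the frame of stand below 0.028 m and angle between door_a's own x axis and vertical between 1.03 and 1.35 rad and angle between each of door_a, door_b, door_c's own z axis and vertical below 0.6 rad and angle between the y axis of each of door_a, door_b, door_c and the y axis of stand, either way round below 0.2 rad and linear speed of each of door_a, door_b, door_c below 0.01 m/s and angular speed of each of door_a, door_b, door_c below 0.05 rad/s and x of door_b in the frame of stand between 0.005 and 0.046 m and y of door_b in the frame of stand between -0.15 and 0.15 m and angle between door_b's own x axis and vertical between 1.03 and 1.35 rad and x of door_c in the frame of stand between 0.005 and 0.046 m and y of door_c in the frame of stand between -0.15 and 0.15 m and angle between door_c's own x axis and vertical between 1.03 and 1.35 rad and contact force between door_a and door_b below 0.02 N and contact force between each of door_a, door_b and door_c below 0.02 N).
It fails at once if a bystander is pushed more than 3 cm or tipped (distance of any of planter, varnish_tin, sanding_block from where it was at the start of the episode above 0.03 m or angle between any of planter, varnish_tin, sanding_block's own z axis and vertical above 0.4 rad).
It fails at once if a door falls over or is laid flat (angle between any of door_a, door_b, door_c's own z axis and vertical above 1.1 rad).
It fails at once if a door is let go in the air and drops (more than about 3 cm up) ((contact force between the fingers and door_a below 0.05 N and z of door_a in the frame of stand above 0.035 m and linear speed of door_a above 0.5 m/s) or (contact force between the fingers and door_b below 0.05 N and z of door_b in the frame of stand above 0.035 m and linear speed of door_b above 0.5 m/s) or (contact force between the fingers and door_c below 0.05 N and z of door_c in the frame of stand above 0.035 m and linear speed of door_c above 0.5 m/s)).
It fails at once if a door is rammed onto the stand (over 60 N) (contact force between any of door_a, door_b, door_c and stand above 60 N).
Of door_a, door_b, door_c only 2 to 3 are there at a start; the rules pass over those that are not, and their reading is None.
Of spanner, pliers, scraper only 2 to 3 are there at a start; the rules pass over those that are not, and their reading is None.
At some moment in a run one of spanner, pliers, scraper, case may be knocked a few centimetres aside while the robot is not near it.
It also fails if it takes over 210 s, if anything falls off the work surface, if the arm or the gripper's body presses on something with over 40 N, if the wrist force passes 120 N, or if a joint passes its speed limit or range.

## Robot

A 6-joint arm with a two-finger parallel gripper is mounted at the origin on the work surface. World frame = base frame: x ahead of the robot, y to its left, z up, the work surface at z = 0. Lengths are in m, angles in rad, forces in N, time in s.
With the tool pointing down it reaches from about 0.35 to 0.975 m from the base axis. Payload 4.9 kg.
Tool frame: the origin (TCP) lies midway between the tips of the shut fingers; the grasp point (between the pads) lies 19 mm behind it (manip.pinch_z is the x of the grasp point in the tool frame, in m); x points along the fingers, y is the direction in which the jaws open and shut, and the axes are right-handed (so a half turn about x gives the same grasp; the last joint's range is limited). The gripper opens to 85 mm and grips with 20 to 120 N. Pads are 22 mm wide; open, the fingers measure 114 mm over their backs; the gripper's body (76 mm by 85 mm) begins 54 mm behind the grasp point. The pads swing forward as they close: fully open they stand 13 mm farther back than shut.
Start: joints at [-1.285, 0.053, 1.613, -0, 1.476, -0.119], TCP at [0.246, -0.574, 0.231] pointing down, gripper open.
Joint ranges: [-3.01, 3.01], [-1.01, 2.22], [0.06, 2.58], [-1.02, 4.17], [0.09, 2.62], [-3.14, 3.14]. Speed limits (rad/s): [2.57, 2.57, 3.14, 3.14, 3.14, 3.14].

## Interface

Orientations are given as a unit quaternion [w, x, y, z].
In Python, from plant import sensors, cams, workorder, manip gives the robot as it stands.
- The arm moves only by the tool drive_tool, never from a script. Its argument "series" is a list of rows, each an object of numbers: "x", "y", "z": the shift along the tool's x, y, z in units of 25 mm (1.0 is 25 mm); "ax", "ay", "az": the turn, a rotation vector about the tool's x, y, z in units of 5 degrees (1.0 is 5 degrees). A call has 1 to 5 rows; each row is the pose to reach, as a shift and turn from the pose commanded when the call began, along the tool's axes at that moment; what a row does not reach only later rows make up. A row lasts 1/12 s, in which the tool goes at most 41.7 mm and 7.16 degrees, less where a joint would pass 70% of its speed; a pose out of reach is approached as far as the arm can. A call with a gripper value outside its range is refused whole. "hand" is the opening, from 0 (shut) to 1 (fully open), set as the call begins (left out, the last holds). The fingers move at their own pace and stop on an object; the grip force is fixed at half the most. Time passes only in rows, so rows that repeat a pose let the fingers close. It gives the time, the measured TCP pose, the force and the opening at its end, in the units of the state.
- sensors.state(): the state, without advancing time (a new reading comes with each control period).
- cams.grab_frame(name): name is "scene" or "top" or "wrist"; returns a dict with "img" (400x640x3 uint8, blue, green, red), "camera_matrix" (3x3 intrinsics, pixels), "k1" (the pictures are not rectified: a ray, as slopes to the right and down, at radius r is drawn at 1 + k1 r^2 times it, then the intrinsics apply), "cam_to_world" (4x4, takes a point from camera to world coordinates). Camera axes: x right, y down, z forward; pixel columns grow to the right and rows downward; lengths in m; the calibration is good to about 2 mm. A picture is of the moment at which its call begins. There is no depth.
- workorder.job_done(): hands the job in, once; it reports no verdict.
The state is a dict: "time": time; "joint_pos": joint angles; "joint_vel": joint speeds; "joint_efforts": joint torques, N m; "tool_pos": TCP position; "tool_rot": TCP orientation; "contact_force": force on the tool from outside, world axes, zero at the start; "ft_torque": the same for the moment, N m; "gripper_width": opening from 0.0 (shut) to 1.0 (fully open).
Only numpy, scipy, OpenCV 4.12 (cv2) and the standard library are available. Lean on these libraries where they do the work, as an engineer would, in place of code of your own. Each camera call takes 0.05 s, during which the arm holds its last target.

## Working session

There is one attempt and no reset: what is moved stays moved. The work goes in short steps, Python scripts to look and compute and a tool call to move; the robot and the scene stay as the last step left them, time stands still between calls to the robot, and variables do not carry over. Pictures are saved under pics/ and viewed, and the job is handed in when it is done.

Besides the shell and the picture viewer there is one more tool, called after "Call:" as name(argument=value, ...) on one line, values as JSON. drive_tool: Moves the arm, as the interface text tells. Its arguments: {"type":"object","properties":{"series":{"type":"array","items":{"type":"object","properties":{"x":{"type":"number"},"y":{"type":"number"},"z":{"type":"number"},"ax":{"type":"number"},"ay":{"type":"number"},"az":{"type":"number"}}}},"hand":{"type":"number"}},"required":["series"]}

```bash
ls; mkdir -p pics; python3 - <<'E'
from plant import sensors,cams,workorder,manip
import cv2
print(sensors.state()); print(manip.pinch_z)
for n in("scene","top","wrist"):
    f=cams.grab_frame(n); cv2.imwrite(f"pics/{n}0.png",f["img"]); print(n,f["camera_matrix"],f["k1"],f["cam_to_world"])
E
```

```text
pics
{'time': 0.0, 'joint_pos': array([-1.28500910e+00,  5.33622407e-02,  1.61428879e+00,  1.98785859e-05,
        1.47596466e+00, -1.18980422e-01]), 'joint_vel': array([ 1.42513618e-03,  6.59519860e-04,  9.04313278e-05, -5.20603770e-04,
        6.69120364e-04, -1.27447022e-03]), 'joint_efforts': array([ 9.18572441e-04, -3.93681765e+01, -3.70175278e+01,  1.36813441e-07,
        7.16357521e-03,  3.40142698e-06]), 'tool_pos': array([ 0.2459717 , -0.57389923,  0.23006278]), 'tool_rot': array([-0.14141797, -0.69262204, -0.14284466,  0.69272727]), 'contact_force': array([ 0.27135193,  0.10696919, -0.46991811]), 'ft_torque': array([-0.01992393, -0.00147415, -0.04226144]), 'gripper_width': 1.0035896353861429}
-0.0187
scene [[374.51293821   0.         310.45248051]
 [  0.         374.51293821 191.2340032 ]
 [  0.           0.           1.        ]] -0.034836595764478326 [[-0.02875822  0.75027907 -0.66049548  1.12831202]
 [ 0.99957299  0.01816364 -0.02288909  0.01897404]
 [-0.0051762  -0.66087169 -0.75048105  0.69036499]
 [ 0.          0.          0.          1.        ]]
top [[378.23862434   0.         325.89841947]
 [  0.         378.23862434 199.20925044]
 [  0.           0.           1.        ]] 0.006998481343615481 [[-0.01875699 -0.98915451  0.14567611  0.48051984]
 [-0.99944219  0.0145231  -0.03007312  0.01615177]
 [ 0.0276313  -0.14615893 -0.98887516  0.92955885]
 [ 0.          0.          0.          1.        ]]
wrist [[280.59128963   0.         320.26847111]
 [  0.         280.59128963 198.38749016]
 [  0.           0.           1.        ]] 0.003854922692245233 [[ 0.39416774 -0.87008132 -0.29595657  0.32314007]
 [-0.91903661 -0.37382478 -0.12500695 -0.54148417]
 [-0.00186969  0.32126864 -0.94698626  0.37240969]
 [ 0.          0.          0.          1.        ]]
```

View pics/top0.png

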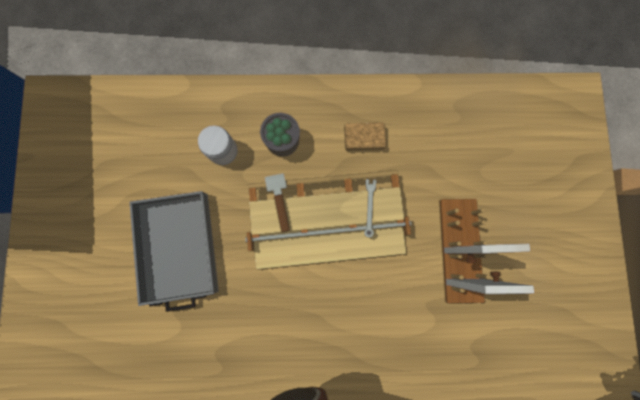

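View pics/scene0.png

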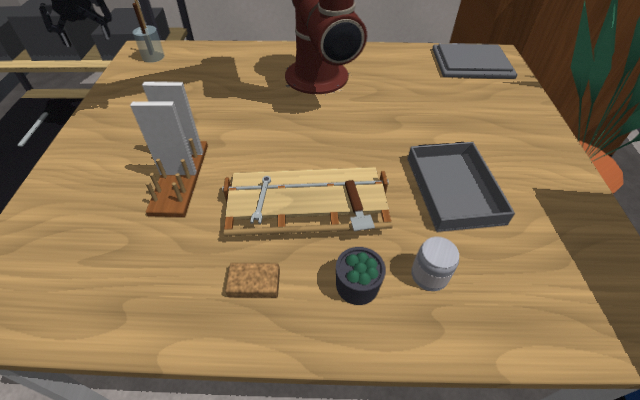

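View pics/wrist0.png

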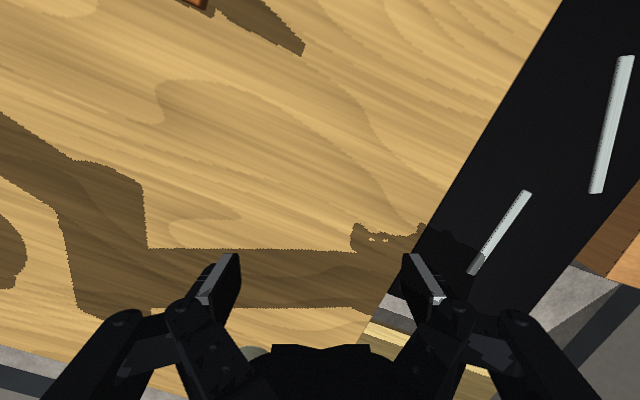

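```bash
cat > h.py <<'E'
import numpy as np, cv2
from scipy.spatial.transform import Rotation as R
from plant import sensors,cams,workorder,manip
def q2r(q): return R.from_quat([q[1],q[2],q[3],q[0]])
def dist(f): return np.array([f["k1"],0,0,0,0.])
def ray(f,uv):
    p=cv2.undistortPoints(np.array([[uv]],float),f["camera_matrix"],dist(f))[0,0]
    T=f["cam_to_world"]; return T[:3,3],T[:3,:3]@np.array([p[0],p[1],1])
def at_z(f,uv,z):
    o,d=ray(f,uv); return o+d*(z-o[2])/d[2]
def proj(f,P):
    T=np.linalg.inv(f["cam_to_world"]); P=np.atleast_2d(P).astype(float)
    c=P@T[:3,:3].T+T[:3,3]
    uv=cv2.projectPoints(c,np.zeros(3),np.zeros(3),f["camera_matrix"],dist(f))[0][:,0]
    return uv
def tri(fs,uvs):
    A=np.zeros((3,3));b=np.zeros(3);
    for f,u in zip(fs,uvs):
        o,d=ray(f,u); d=d/np.linalg.norm(d); M=np.eye(3)-np.outer(d,d); A+=M;b+=M@o
    return np.linalg.solve(A,b)
def crop(f,name,x0,y0,w,h,s):
    im=f["img"][y0:y0+h,x0:x0+w]; im=cv2.resize(im,None,fx=s,fy=s,interpolation=cv2.INTER_CUBIC)
    for k in range((x0+9)//10*10,x0+w,10):
        cv2.line(im,(int((k-x0)*s),0),(int((k-x0)*s),4 if k%50 else 12),(0,0,255),1)
        if k%50==0: cv2.putText(im,str(k),(int((k-x0)*s)+2,22),0,.4,(0,0,255),1)
    for k in range((y0+9)//10*10,y0+h,10):
        cv2.line(im,(0,int((k-y0)*s)),(4 if k%50 else 12,int((k-y0)*s)),(0,0,255),1)
        if k%50==0: cv2.putText(im,str(k),(14,int((k-y0)*s)+4),0,.4,(0,0,255),1)
    cv2.imwrite(f"pics/{name}.png",im)
def Rdown(yaw,lean=0):
    """tool x down, tool y (jaw) at world angle yaw in plane; lean: rotate about world axis perpendicular.."""
    x=np.array([0,0,-1.]); y=np.array([np.cos(yaw),np.sin(yaw),0]); z=np.cross(x,y)
    return np.column_stack([x,y,z])
def go(pos,Rm,verbose=True):
    s=sensors.state(); R0=q2r(s["tool_rot"]).as_matrix(); 
    d=R0.T@(np.array(pos)-s["tool_pos"])/0.025
    v=R.from_matrix(R0.T@Rm).as_rotvec(degrees=True)/5
    print("shift",np.round(d,2),"turn",np.round(v,2)); return d,v
def st():
    s=sensors.state(); print("t",round(s["time"],2),"pos",np.round(s["tool_pos"],4),"axes",np.round(q2r(s["tool_rot"]).as_matrix(),3).tolist(),"F",np.round(s["contact_force"],1),"g",round(s["gripper_width"],3),"q",np.round(s["joint_pos"],2))
E
python3 - <<'E'
from h import *
f=cams.grab_frame("top"); crop(f,"t_stand",235,160,190,120,4.2); crop(f,"t_rack",425,185,130,130,4.5); crop(f,"t_case",120,180,110,140,4.2)
g=cams.grab_frame("scene"); crop(g,"s_stand",215,160,190,90,4.2); crop(g,"s_rack",110,70,130,160,3.7)
E
```

```text
(no output)
```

View pics/t_stand.png

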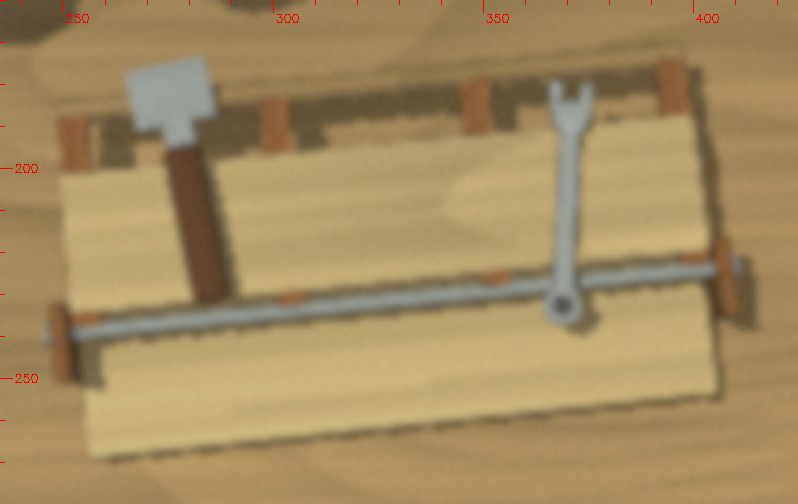

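View pics/t_rack.png

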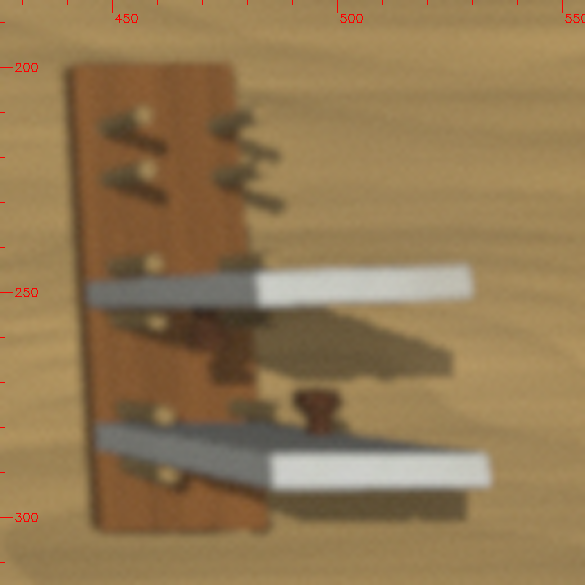

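View pics/s_rack.png

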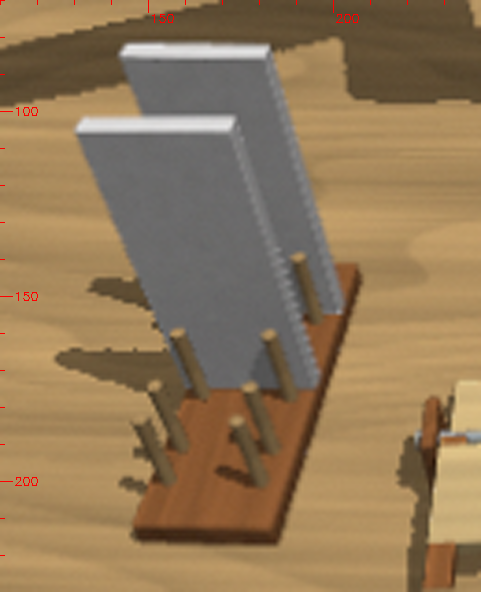

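View pics/s_stand.png

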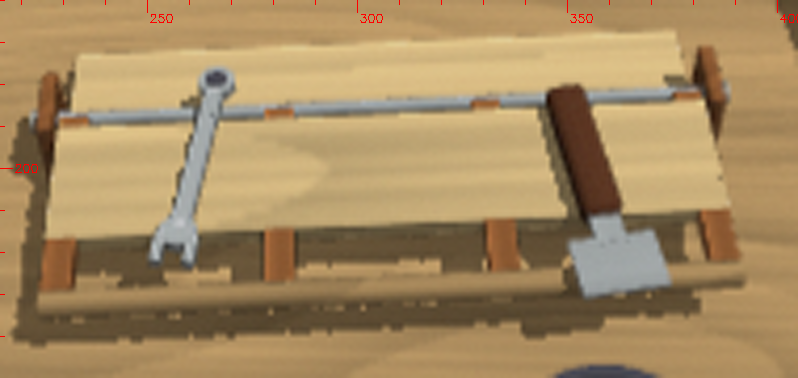

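View pics/t_case.png

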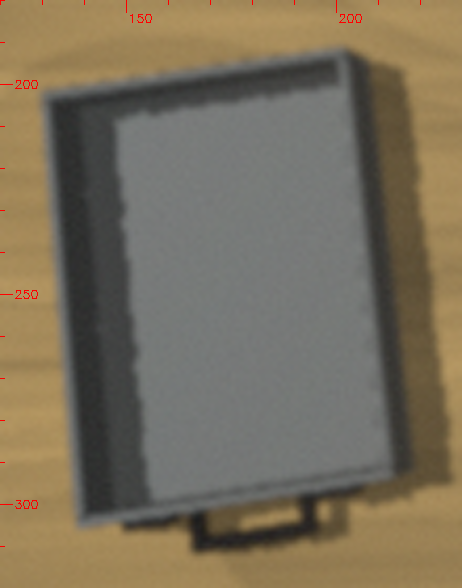

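```bash
python3 - <<'E'
from h import *
from scipy.optimize import least_squares
f=cams.grab_frame("top"); g=cams.grab_frame("scene")
def fit(objs,p0):
    def res(p):
        c,s=np.cos(p[2]),np.sin(p[2]); out=[]
        for cam,P,uv in objs:
            w=[p[0]+c*P[0]-s*P[1],p[1]+s*P[0]+c*P[1],P[2]]
            out.append((proj(cam,w)[0]-uv))
        return np.array(out).ravel()
    r=least_squares(res,p0); print(np.round(r.x,4)); print(np.round(r.fun.reshape(-1,2),1).tolist()); return r.x
# top: base near corners; struts where they meet board
T=lambda u,v:np.array([235+u/4.2,160+v/4.2]); S=lambda u,v:np.array([215+u/4.2,160+v/4.2])
st=fit([(f,(-.07,.18,.02),T(91,458)),(f,(-.07,-.18,.02),T(717,396)),
 (f,(.088,.171,.044),T(76,172)),(f,(.088,.057,.044),T(276,154)),(f,(.088,-.057,.044),T(478,134)),(f,(.088,-.171,.044),T(672,114)),
 (g,(-.07,-.18,.02),S(77,57)),(g,(-.07,.18,.02),S(677,32)),
 (g,(.088,-.171,.044),S(62,238)),(g,(.088,-.057,.044),S(281,230)),(g,(.088,.057,.044),S(500,222)),(g,(.088,.171,.044),S(718,210))],[.5,0,0])
C=lambda u,v:np.array([120+u/4.2,180+v/4.2])
# case rim: outer corners z=.045 ; case x (240) along image vertical
cs=fit([(f,(.12,.085,.045),C(44,95)),(f,(.12,-.085,.045),C(345,48)),(f,(-.12,.085,.045),C(80,525)),(f,(-.12,-.085,.045),C(408,474))],[.45,.3,0])
K=lambda u,v:np.array([425+u/4.5,185+v/4.5])
# rack base z=.02, 250 along image vertical; 
Sr=lambda u,v:np.array([110+u/3.7,70+v/3.7])
rk=fit([(f,(.125,.045,.02),K(70,65)),(f,(.125,-.045,.02),K(232,64)),(f,(-.125,.045,.02),K(97,530)),(f,(-.125,-.045,.02),K(270,530)),
 (g,(.125,-.045,.02),Sr(135,528)),(g,(.125,.045,.02),Sr(277,532)),(g,(-.125,.045,.02),Sr(357,264))],[.4,-.35,0])
# door tops z=.23
for n,L in (("bottom",[(272,453),(487,452),(492,486),(272,489)]),("mid",[(256,273),(470,264),(473,297),(260,307)])):
    p=np.array([at_z(f,K(*u),.23) for u in L]); print(n,np.round(p,4).tolist(),np.round(p.mean(0),4))
print("mid scene",[np.round(at_z(g,Sr(*u),.23),4).tolist() for u in [(77,124),(235,118),(237,130),(82,134)]])
print("bot scene",[np.round(at_z(g,Sr(*u),.23),4).tolist() for u in [(121,48),(267,45),(270,57),(126,61)]])
# tools z top
print("spanner", [np.round(at_z(f,T(*u),.052),4).tolist() for u in [(563,305),(571,150),(569,120)]],"scene",[np.round(at_z(g,S(*u),.052),4).tolist() for u in [(216,80),(178,220)]])
print("scraper top",[np.round(at_z(f,T(*u),.060),4).tolist() for u in [(184,148),(211,300)]],"scene",[np.round(at_z(g,S(*u),.060),4).tolist() for u in [(566,90),(605,212)]])
E
```

```text
[ 0.536  -0.0134  0.0816]
[[-2.4, -0.3], [-0.7, -1.0], [-1.5, -0.2], [-0.8, -0.5], [-1.1, -0.2], [0.0, 0.0], [-0.9, -1.0], [-0.9, -0.9], [-1.1, 0.1], [-0.9, -0.4], [-1.0, -0.8], [-1.4, -0.3]]
[0.5055 0.3436 0.1492]
[[-0.7, -0.9], [1.0, -1.4], [0.8, 1.6], [-1.1, 0.4]]
[ 0.4866 -0.335   0.0064]
[[-1.4, -0.6], [-1.1, -1.1], [-0.0, 1.1], [-0.7, 0.1], [-1.5, -0.4], [-1.3, -0.9], [-0.3, -0.8]]
bottom [[0.4196, -0.2937, 0.23], [0.4183, -0.3821, 0.23], [0.4048, -0.3828, 0.23], [0.4054, -0.2926, 0.23]] [ 0.412  -0.3378  0.23  ]
mid [[0.4922, -0.293, 0.23], [0.4943, -0.3827, 0.23], [0.4808, -0.3826, 0.23], [0.4783, -0.2936, 0.23]] [ 0.4864 -0.338   0.23  ]
mid scene [[0.487, -0.3791, 0.23], [0.4804, -0.2895, 0.23], [0.4918, -0.2852, 0.23], [0.4964, -0.3728, 0.23]]
bot scene [[0.4097, -0.3795, 0.23], [0.4059, -0.2906, 0.23], [0.4188, -0.2854, 0.23], [0.4236, -0.3717, 0.23]]
spanner [[0.5299, -0.1093, 0.052], [0.6166, -0.1169, 0.052], [0.6337, -0.1164, 0.052]] scene [[0.531, -0.1046, 0.052], [0.6303, -0.1137, 0.052]]
scraper top [[0.6195, 0.0988, 0.06], [0.5355, 0.0842, 0.06]] scene [[0.5414, 0.0891, 0.06], [0.626, 0.1056, 0.06]]
```

```bash
python3 - <<'E'
from h import *
st()
for y in (np.pi/2-.08,-np.pi/2-.08): go([.36,-.15,.28],Rdown(y))
E
```

```text
t 0.35 pos [ 0.2461 -0.5743  0.231 ] axes [[-0.0, 0.394, -0.919], [0.0, -0.919, -0.394], [-1.0, -0.0, -0.0]] F [-0.5  0.7  0.5] g 1.001 q [-1.29  0.05  1.61  0.    1.48 -0.12]
shift [ -1.95 -13.81 -10.87] turn [-3.045e+01 -1.000e-02  0.000e+00]
shift [ -1.95 -13.81 -10.87] turn [5.55 0.   0.01]
```

Call:
drive_tool(series=[{"x": -2,"y": -4,"z": -3,"ax": 2},{"x": -2,"y": -13.8,"z": -10.9,"ax": 5.5},{"x": -2,"y": -13.8,"z": -10.9,"ax": 5.5},{"x": -2,"y": -13.8,"z": -10.9,"ax": 5.5},{"x": -2,"y": -13.8,"z": -10.9,"ax": 5.5}], hand=0.5)

```text
schema error: expected keys x, y, z, ax, ay, az
```

```bash
python3 - <<'E'
from h import *
st()
y=-np.pi/2-.08
go([.36,-.15,.28],Rdown(y)); go([.585,-.112,.16],Rdown(y))
E
```

```text
t 0.35 pos [ 0.2461 -0.5743  0.231 ] axes [[-0.0, 0.394, -0.919], [0.0, -0.919, -0.394], [-1.0, -0.0, -0.0]] F [-0.5  0.7  0.5] g 1.001 q [-1.29  0.05  1.61  0.    1.48 -0.12]
shift [ -1.95 -13.81 -10.87] turn [5.55 0.   0.01]
shift [  2.85 -11.66 -19.74] turn [5.55 0.   0.01]
```

All keys required.

Call:
drive_tool(series=[{"x": -2,"y": -4,"z": -3,"ax": 2,"ay": 0,"az": 0},{"x": -2,"y": -13.8,"z": -10.9,"ax": 5.5,"ay": 0,"az": 0},{"x": -2,"y": -13.8,"z": -10.9,"ax": 5.5,"ay": 0,"az": 0},{"x": -2,"y": -13.8,"z": -10.9,"ax": 5.5,"ay": 0,"az": 0},{"x": -2,"y": -13.8,"z": -10.9,"ax": 5.5,"ay": 0,"az": 0}], hand=0.5)

```text
time: 0.77
tool_pos: [0.2991, -0.3749, 0.2611]
tool_rot: [-0.028, 0.707, -0.028, -0.706]
contact_force: [1.2, 0.2, 0.1]
gripper_width: 0.501
```

```bash
python3 - <<'E'
from h import *
st()
y=-np.pi/2-.08
go([.36,-.15,.28],Rdown(y)); go([.585,-.112,.16],Rdown(y))
E
```

```text
t 0.77 pos [ 0.2991 -0.3749  0.2611] axes [[0.0, -0.079, -0.997], [0.0, -0.997, 0.079], [-1.0, -0.0, -0.0]] F [1.2 0.2 0.1] g 0.501 q [-1.05 -0.32  1.9   0.    1.56  0.6 ]
shift [-0.75 -9.16 -1.71] turn [ 0. -0.  0.]
shift [  4.05 -11.39 -10.56] turn [ 0. -0.  0.]
```

Call:
drive_tool(series=[{"x": -0.7,"y": -9,"z": -2,"ax": 0,"ay": 0,"az": 0},{"x": -0.7,"y": -9,"z": -2,"ax": 0,"ay": 0,"az": 0},{"x": -0.7,"y": -9,"z": -2,"ax": 0,"ay": 0,"az": 0},{"x": -0.7,"y": -9,"z": -2,"ax": 0,"ay": 0,"az": 0},{"x": -0.7,"y": -9,"z": -2,"ax": 0,"ay": 0,"az": 0}])

```text
time: 1.18
tool_pos: [0.3591, -0.176, 0.2772]
tool_rot: [-0.027, 0.707, -0.027, -0.706]
contact_force: [1.3, -0.2, 0.2]
gripper_width: 0.5
```

Call:
drive_tool(series=[{"x": 4.5,"y": -2,"z": -8.8,"ax": 0,"ay": 0,"az": 0},{"x": 4.5,"y": -2,"z": -8.8,"ax": 0,"ay": 0,"az": 0},{"x": 4.5,"y": -2,"z": -8.8,"ax": 0,"ay": 0,"az": 0},{"x": 4.5,"y": -2,"z": -8.8,"ax": 0,"ay": 0,"az": 0},{"x": 4.5,"y": -2,"z": -8.8,"ax": 0,"ay": 0,"az": 0}])

```text
time: 1.6
tool_pos: [0.5453, -0.1494, 0.1832]
tool_rot: [-0.026, 0.707, -0.026, -0.706]
contact_force: [-0.1, -0.1, 0.5]
gripper_width: 0.5
```

```bash
python3 - <<'E'
from h import *
st()
y=-np.pi/2-.08
go([.585,-.112,.16],Rdown(y))
cv2.imwrite("pics/w1.png",cams.grab_frame("wrist")["img"])
E
```

```text
t 1.6 pos [ 0.5453 -0.1494  0.1832] axes [[0.001, -0.074, -0.997], [-0.0, -0.997, 0.074], [-1.0, 0.0, -0.001]] F [-0.1 -0.1  0.5] g 0.5 q [-0.4  -0.06  1.8  -0.    1.39  1.25]
shift [ 0.93 -1.61 -1.47] turn [ 0.06 -0.01 -0.  ]
```

View pics/w1.png

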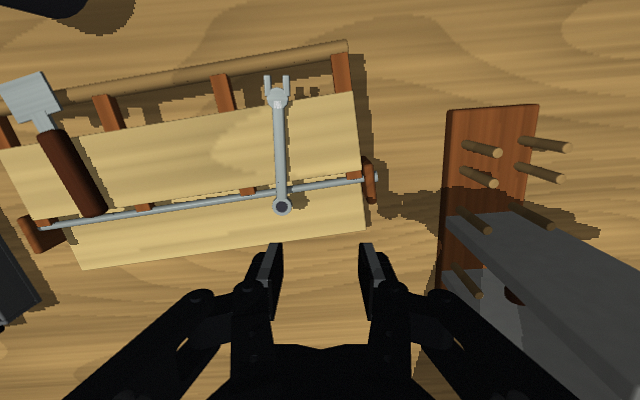

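```bash
python3 - <<'E'
from h import *
f=cams.grab_frame("wrist")
for n,u,z in [("ring",(282,206),.052),("jaw",(277,98),.052),("sh1",(276,125),.052),("sh2",(283,125),.052),("sh3",(277,180),.052),("sh4",(286,180),.052),("tip",(277,76),.05)]: print(n,np.round(at_z(f,u,z),4))
for n,u in [("scr front",(51,133)),("scr back",(93,213)),("railR",(347,42))]: print(n,np.round(at_z(f,u,.06),4))
y=-np.pi/2-.08
p=[.58,-.111,.16]
go(p,Rdown(y))
E
```

```text
ring [ 0.5354 -0.1075  0.052 ]
jaw [ 0.6377 -0.1151  0.052 ]
sh1 [ 0.6147 -0.1113  0.052 ]
sh2 [ 0.6142 -0.1177  0.052 ]
sh3 [ 0.5627 -0.1058  0.052 ]
sh4 [ 0.5621 -0.1146  0.052 ]
tip [ 0.6558 -0.117   0.05  ]
scr front [0.6227 0.0897 0.06  ]
scr back [0.5443 0.0784 0.06  ]
railR [ 0.6759 -0.1782  0.06  ]
shift [ 0.66 -1.58 -1.32] turn [0.09 0.12 0.05]
```

```bash
python3 - <<'E'
from h import *
st()
go([.588,-.1115,.10],Rdown(-np.pi/2-.08))
E
```

```text
t 1.7 pos [ 0.5443 -0.1482  0.1766] axes [[-0.01, -0.072, -0.997], [0.005, -0.997, 0.072], [-1.0, -0.004, 0.01]] F [-0.2 -0.2 -1.6] g 0.5 q [-0.4  -0.04  1.8   0.    1.39  1.24]
shift [ 3.05 -1.58 -1.67] turn [0.09 0.12 0.05]
```

Call:
drive_tool(series=[{"x": 3,"y": -1.6,"z": -1.7,"ax": 0.1,"ay": 0.1,"az": 0},{"x": 3,"y": -1.6,"z": -1.7,"ax": 0.1,"ay": 0.1,"az": 0},{"x": 3,"y": -1.6,"z": -1.7,"ax": 0.1,"ay": 0.1,"az": 0},{"x": 3,"y": -1.6,"z": -1.7,"ax": 0.1,"ay": 0.1,"az": 0},{"x": 3,"y": -1.6,"z": -1.7,"ax": 0.1,"ay": 0.1,"az": 0}])

```text
time: 2.12
tool_pos: [0.5885, -0.1139, 0.1096]
tool_rot: [-0.029, 0.709, -0.03, -0.704]
contact_force: [-0.3, -0.3, -0.1]
gripper_width: 0.502
```

```bash
python3 - <<'E'
from h import *
st()
go([.588,-.1115,.048],Rdown(-np.pi/2-.08))
f=cams.grab_frame("wrist");cv2.imwrite("pics/w2.png",f["img"])
st()
E
```

```text
t 2.12 pos [ 0.5885 -0.1139  0.1096] axes [[0.008, -0.083, -0.996], [-0.001, -0.997, 0.083], [-1.0, 0.001, -0.008]] F [-0.3 -0.3 -0.1] g 0.502 q [-0.32  0.09  1.78  0.    1.26  1.34]
shift [ 2.46 -0.09  0.05] turn [-0.04 -0.1  -0.01]
t 2.17 pos [ 0.5892 -0.1145  0.111 ] axes [[0.011, -0.084, -0.996], [-0.002, -0.996, 0.084], [-1.0, 0.001, -0.011]] F [-0.8  0.8 -0.2] g 0.502 q [-0.32  0.09  1.78  0.    1.26  1.34]
```

View pics/w2.png

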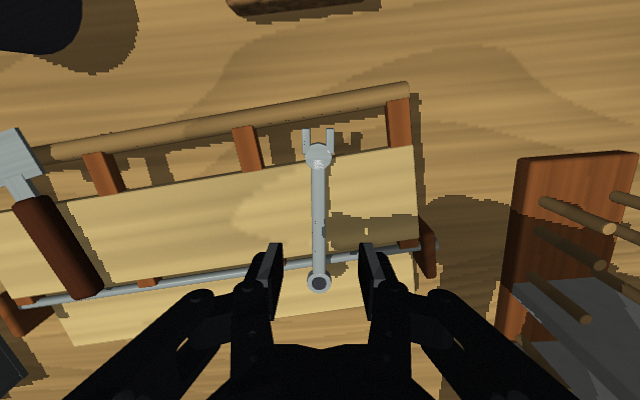

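Call:
drive_tool(series=[{"x": 0,"y": 0,"z": 0,"ax": 0,"ay": 0,"az": 0},{"x": 0,"y": 0,"z": 0,"ax": 0,"ay": 0,"az": 0}])

```text
time: 2.33
tool_pos: [0.5897, -0.1148, 0.1116]
tool_rot: [-0.029, 0.711, -0.031, -0.702]
contact_force: [0.0, -0.5, 0.3]
gripper_width: 0.5
```

```bash
python3 - <<'E'
from h import *
st()
go([.588,-.1125,.048],Rdown(-np.pi/2-.08))
E
```

```text
t 2.33 pos [ 0.5897 -0.1148  0.1116] axes [[0.013, -0.085, -0.996], [-0.002, -0.996, 0.085], [-1.0, 0.001, -0.013]] F [ 0.  -0.5  0.3] g 0.5 q [-0.32  0.09  1.78  0.    1.26  1.34]
shift [ 2.54 -0.09  0.11] turn [-0.06 -0.15 -0.01]
```

Call:
drive_tool(series=[{"x": 1.2,"y": -0.1,"z": 0.1,"ax": 0,"ay": -0.1,"az": 0},{"x": 2.1,"y": -0.1,"z": 0.1,"ax": 0,"ay": -0.1,"az": 0},{"x": 2.5,"y": -0.1,"z": 0.1,"ax": 0,"ay": -0.1,"az": 0},{"x": 2.5,"y": -0.1,"z": 0.1,"ax": 0,"ay": -0.1,"az": 0},{"x": 2.5,"y": -0.1,"z": 0.1,"ax": 0,"ay": -0.1,"az": 0}])

```text
time: 2.75
tool_pos: [0.5873, -0.1113, 0.047]
tool_rot: [-0.03, 0.707, -0.03, -0.706]
contact_force: [0.3, 0.3, 0.8]
gripper_width: 0.502
```

Call:
drive_tool(series=[{"x": 0,"y": 0,"z": 0,"ax": 0,"ay": 0,"az": 0},{"x": 0,"y": 0,"z": 0,"ax": 0,"ay": 0,"az": 0},{"x": 0,"y": 0,"z": 0,"ax": 0,"ay": 0,"az": 0},{"x": 0,"y": 0,"z": 0,"ax": 0,"ay": 0,"az": 0},{"x": 0,"y": 0,"z": 0,"ax": 0,"ay": 0,"az": 0}], hand=0)

```text
time: 3.17
tool_pos: [0.5885, -0.1114, 0.0485]
tool_rot: [-0.029, 0.708, -0.03, -0.705]
contact_force: [0.4, -0.1, 6.1]
gripper_width: 0.095
```

```bash
python3 - <<'E'
from h import *
st()
f=cams.grab_frame("wrist");cv2.imwrite("pics/w3.png",f["img"])
E
```

```text
t 3.17 pos [ 0.5885 -0.1114  0.0485] axes [[0.003, -0.084, -0.996], [-0.001, -0.996, 0.084], [-1.0, 0.001, -0.003]] F [ 0.4 -0.1  6.1] g 0.095 q [-0.31  0.17  1.81 -0.    1.16  1.34]
```

View pics/w3.png

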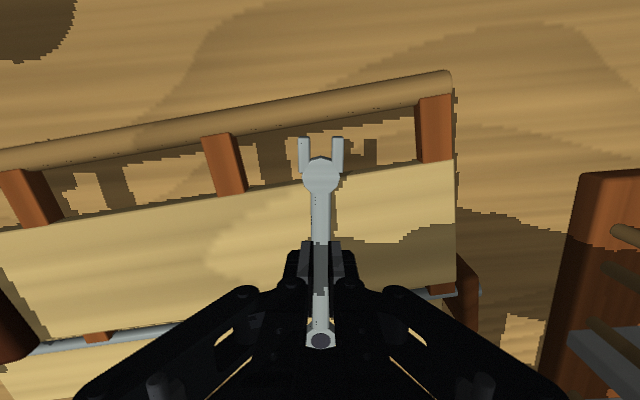

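Call:
drive_tool(series=[{"x": 0,"y": 0,"z": 0,"ax": 0,"ay": 0,"az": 0},{"x": 0,"y": 0,"z": 0,"ax": 0,"ay": 0,"az": 0},{"x": -1,"y": 0,"z": 0,"ax": 0,"ay": 0,"az": 0},{"x": -2.5,"y": 0,"z": 0,"ax": 0,"ay": 0,"az": 0},{"x": -3.6,"y": 0,"z": 0,"ax": 0,"ay": 0,"az": 0}])

```text
time: 3.63
tool_pos: [0.5871, -0.1109, 0.138]
tool_rot: [-0.03, 0.707, -0.03, -0.706]
contact_force: [-0.2, 0.0, -0.2]
gripper_width: 0.09
```

```bash
python3 - <<'E'
from h import *
st()
f=cams.grab_frame("wrist");cv2.imwrite("pics/w4.png",f["img"])
st()
# case target
c=np.array([.5055,.3436]);yw=.149
Rz=np.array([[np.cos(yw),-np.sin(yw)],[np.sin(yw),np.cos(yw)]])
p=c+Rz@[0,-.04]; print(p)
go([*p,.15],Rdown(-np.pi/2+yw))
E
```

```text
t 3.63 pos [ 0.5871 -0.1109  0.138 ] axes [[0.0, -0.084, -0.996], [0.0, -0.996, 0.084], [-1.0, -0.0, -0.0]] F [-0.2  0.  -0.2] g 0.09 q [-0.31  0.06  1.76  0.    1.32  1.34]
t 3.68 pos [ 0.591  -0.112   0.1453] axes [[0.011, -0.084, -0.996], [-0.003, -0.996, 0.084], [-1.0, 0.003, -0.011]] F [ 3.5 -1.2  4.3] g 0.097 q [-0.31  0.06  1.76  0.    1.32  1.34]
[0.51143797 0.3040432 ]
shift [ -0.28 -16.32   4.56] turn [-2.67 -0.12 -0.04]
```

View pics/w4.png

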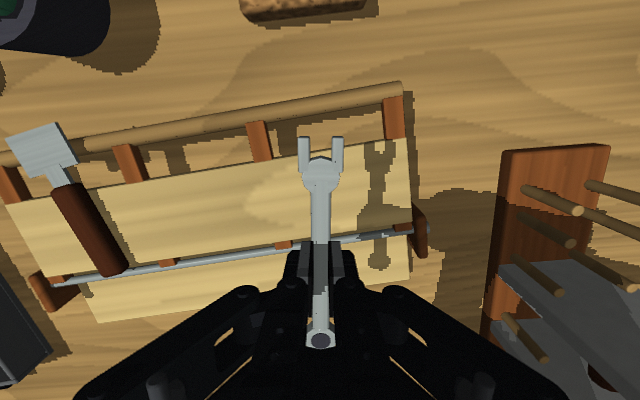

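Spanner lifted, held level. To the case in two calls.

Call:
drive_tool(series=[{"x": -0.3,"y": -16.3,"z": 4.6,"ax": -2.7,"ay": -0.1,"az": 0},{"x": -0.3,"y": -16.3,"z": 4.6,"ax": -2.7,"ay": -0.1,"az": 0},{"x": -0.3,"y": -16.3,"z": 4.6,"ax": -2.7,"ay": -0.1,"az": 0},{"x": -0.3,"y": -16.3,"z": 4.6,"ax": -2.7,"ay": -0.1,"az": 0},{"x": -0.3,"y": -16.3,"z": 4.6,"ax": -2.7,"ay": -0.1,"az": 0}])

```text
time: 4.1
tool_pos: [0.5468, 0.0952, 0.14]
tool_rot: [-0.053, -0.702, -0.054, 0.708]
contact_force: [1.1, 0.3, -1.2]
gripper_width: 0.095
```

Call:
drive_tool(series=[{"x": 0,"y": -8,"z": 0,"ax": 0,"ay": 0,"az": 0},{"x": 0,"y": -8,"z": 0,"ax": 0,"ay": 0,"az": 0},{"x": 0,"y": -8,"z": 0,"ax": 0,"ay": 0,"az": 0},{"x": 0,"y": -8,"z": 0,"ax": 0,"ay": 0,"az": 0},{"x": 0,"y": -8,"z": 0,"ax": 0,"ay": 0,"az": 0}])

```text
time: 4.52
tool_pos: [0.5163, 0.2941, 0.1403]
tool_rot: [-0.054, -0.702, -0.054, 0.708]
contact_force: [1.2, -0.3, 0.2]
gripper_width: 0.094
```

```bash
python3 - <<'E'
from h import *
f=cams.grab_frame("top");cv2.imwrite("pics/t5.png",f["img"])
cams.grab_frame("wrist")
f=cams.grab_frame("wrist");cv2.imwrite("pics/w5.png",f["img"])
st()
go([.5114,.304,.05],Rdown(-np.pi/2+.149))
E
```

```text
t 4.67 pos [0.5165 0.2934 0.14  ] axes [[-0.009, 0.155, -0.988], [-0.0, -0.988, -0.155], [-1.0, -0.001, 0.009]] F [-0.1 -0.8 -1. ] g 0.097 q [0.39 0.06 1.76 0.   1.33 1.8 ]
shift [ 3.6  -0.45  0.1 ] turn [0.08 0.1  0.01]
```

View pics/t5.png

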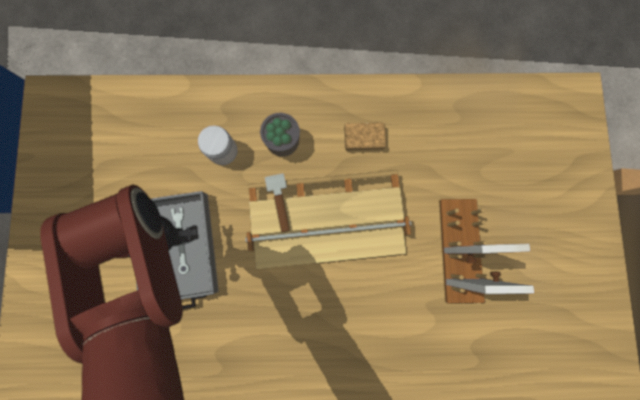

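View pics/w5.png

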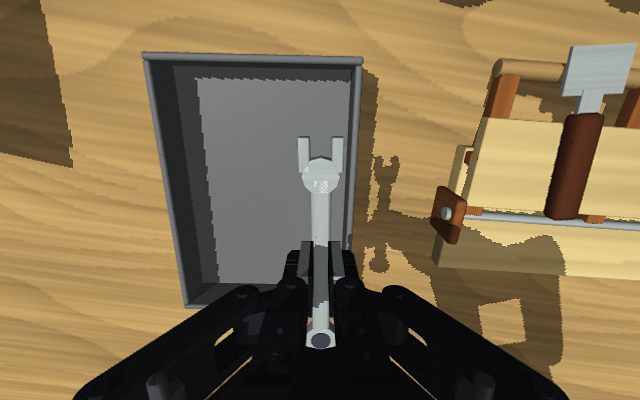

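```bash
python3 - <<'E'
from h import *
f=cams.grab_frame("wrist")
P=[at_z(f,u,.045) for u in [(144,54),(362,60),(188,305)]]
print(np.round(P,4)); print(np.linalg.norm(P[0]-P[1]),np.linalg.norm(P[0]-P[2]),"centre",(P[1]+P[2])/2, "yaw",np.arctan2(*(P[0]-P[2])[[1,0]]))
E
```

```text
[[0.6123 0.4433 0.045 ]
 [0.634  0.2798 0.045 ]
 [0.383  0.41   0.045 ]]
0.1649777285439258 0.2316887269473736 centre [0.50849548 0.34489923 0.045     ] yaw 0.1440141596080917
```

Call:
drive_tool(series=[{"x": 1.5,"y": -0.5,"z": 0.1,"ax": 0.1,"ay": 0.1,"az": 0},{"x": 3,"y": -0.5,"z": 0.1,"ax": 0.1,"ay": 0.1,"az": 0},{"x": 4.2,"y": -0.5,"z": 0.1,"ax": 0.1,"ay": 0.1,"az": 0},{"x": 4.8,"y": -0.5,"z": 0.1,"ax": 0.1,"ay": 0.1,"az": 0},{"x": 4.9,"y": -0.5,"z": 0.1,"ax": 0.1,"ay": 0.1,"az": 0}])

```text
time: 5.13
tool_pos: [0.5089, 0.3002, 0.0129]
tool_rot: [-0.051, -0.702, -0.049, 0.708]
contact_force: [-1.7, 0.3, -0.4]
gripper_width: 0.098
```

Call:
drive_tool(series=[{"x": 0,"y": 0,"z": 0,"ax": 0,"ay": 0,"az": 0},{"x": 0,"y": 0,"z": 0,"ax": 0,"ay": 0,"az": 0}])

```text
time: 5.3
tool_pos: [0.5133, 0.3028, 0.0192]
tool_rot: [0.049, 0.706, 0.051, -0.705]
contact_force: [1.4, 0.1, -0.2]
gripper_width: 0.099
```

```bash
python3 - <<'E'
from h import *
st()
go([.512,.306,.012],Rdown(-np.pi/2+.149))
E
```

```text
t 5.3 pos [0.5133 0.3028 0.0192] axes [[0.002, 0.141, -0.99], [0.002, -0.99, -0.141], [-1.0, -0.001, -0.002]] F [ 1.4  0.1 -0.2] g 0.099 q [0.41 0.2  1.83 0.   1.11 1.84]
shift [ 0.29 -0.14  0.03] turn [-0.08 -0.02  0.02]
```

Call:
drive_tool(series=[{"x": 0.2,"y": -0.1,"z": 0,"ax": 0,"ay": 0,"az": 0},{"x": 0.2,"y": -0.1,"z": 0,"ax": 0,"ay": 0,"az": 0},{"x": 0.2,"y": -0.1,"z": 0,"ax": 0,"ay": 0,"az": 0}])

```text
time: 5.55
tool_pos: [0.5123, 0.306, 0.0139]
tool_rot: [0.05, 0.706, 0.051, -0.705]
contact_force: [-0.2, -0.6, -0.0]
gripper_width: 0.095
```

Call:
drive_tool(series=[{"x": 0,"y": 0,"z": 0,"ax": 0,"ay": 0,"az": 0},{"x": 0,"y": 0,"z": 0,"ax": 0,"ay": 0,"az": 0},{"x": 0,"y": 0,"z": 0,"ax": 0,"ay": 0,"az": 0},{"x": -1,"y": 0,"z": 0,"ax": 0,"ay": 0,"az": 0},{"x": -2.5,"y": 0,"z": 0,"ax": 0,"ay": 0,"az": 0}], hand=0.35)

```text
time: 5.97
tool_pos: [0.508, 0.3041, 0.0712]
tool_rot: [-0.051, -0.702, -0.05, 0.709]
contact_force: [0.6, 0.8, -0.3]
gripper_width: 0.354
```

Call:
drive_tool(series=[{"x": -3,"y": 0,"z": 0,"ax": 0,"ay": 0,"az": 0},{"x": -3,"y": 0,"z": 0,"ax": 0,"ay": 0,"az": 0},{"x": -3,"y": 0,"z": 0,"ax": 0,"ay": 0,"az": 0}], hand=0.5)

```text
time: 6.22
tool_pos: [0.5163, 0.3078, 0.1604]
tool_rot: [0.048, 0.711, 0.053, -0.7]
contact_force: [1.2, 0.6, 1.0]
gripper_width: 0.5
```

```bash
python3 - <<'E'
from h import *
f=cams.grab_frame("wrist");cv2.imwrite("pics/w6.png",f["img"])
st()
f=cams.grab_frame("top")
crop(f,"t6",235,160,190,120,4.2)
E
```

```text
t 6.27 pos [0.5148 0.307  0.1566] axes [[0.01, 0.143, -0.99], [0.005, -0.99, -0.143], [-1.0, -0.004, -0.011]] F [-0.8  0.3  0.1] g 0.502 q [0.41 0.04 1.75 0.   1.34 1.84]
```

View pics/w6.png

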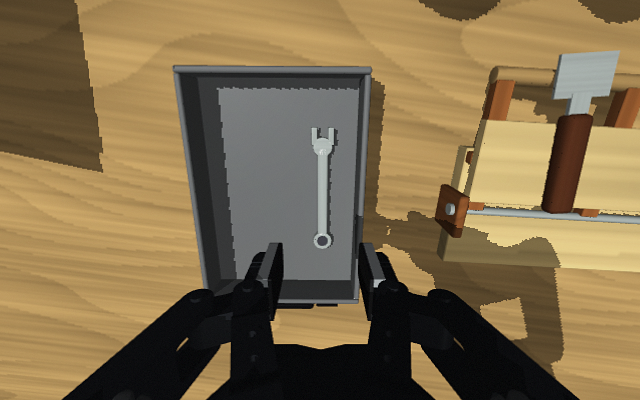

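View pics/t6.png

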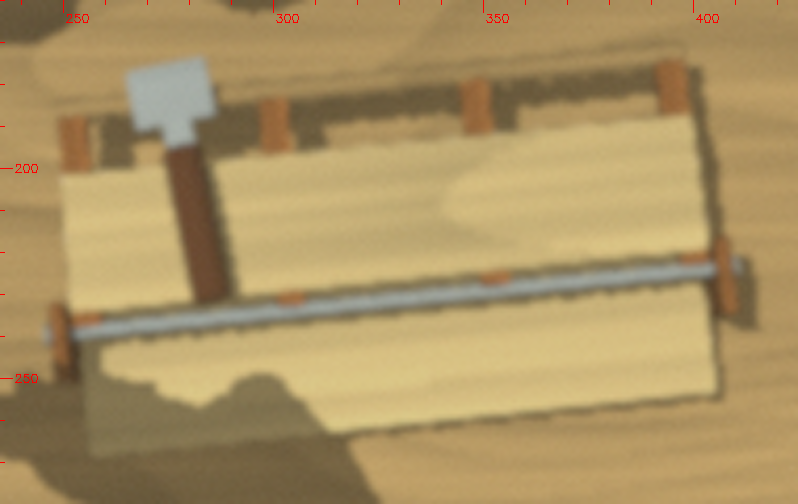

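```bash
python3 - <<'E'
from h import *
st(); go([.581,.094,.13],Rdown(-np.pi/2+.17))
E
```

```text
t 6.32 pos [0.513  0.3062 0.1531] axes [[0.005, 0.143, -0.99], [0.003, -0.99, -0.143], [-1.0, -0.002, -0.005]] F [ 0.2 -0.4 -1.1] g 0.498 q [0.41 0.04 1.76 0.   1.34 1.84]
shift [ 0.91  8.79 -1.48] turn [-0.31 -0.06  0.03]
```

Call:
drive_tool(series=[{"x": 0,"y": 8.8,"z": -1.5,"ax": -0.3,"ay": 0,"az": 0},{"x": 0.4,"y": 8.8,"z": -1.5,"ax": -0.3,"ay": 0,"az": 0},{"x": 0.9,"y": 8.8,"z": -1.5,"ax": -0.3,"ay": 0,"az": 0},{"x": 0.9,"y": 8.8,"z": -1.5,"ax": -0.3,"ay": 0,"az": 0},{"x": 0.9,"y": 8.8,"z": -1.5,"ax": -0.3,"ay": 0,"az": 0}])

```text
time: 6.73
tool_pos: [0.5739, 0.1068, 0.1273]
tool_rot: [-0.06, -0.703, -0.06, 0.706]
contact_force: [1.1, 0.1, 0.3]
gripper_width: 0.5
```

Call:
drive_tool(series=[{"x": 0,"y": 0.4,"z": 0,"ax": 0,"ay": 0,"az": 0},{"x": 0,"y": 0.4,"z": 0,"ax": 0,"ay": 0,"az": 0},{"x": 0,"y": 0.4,"z": 0,"ax": 0,"ay": 0,"az": 0}])

```text
time: 6.98
tool_pos: [0.5757, 0.0987, 0.1283]
tool_rot: [-0.059, -0.704, -0.06, 0.706]
contact_force: [0.4, 0.2, 0.1]
gripper_width: 0.499
```

```bash
python3 - <<'E'
from h import *
cams.grab_frame("wrist")
f=cams.grab_frame("wrist");cv2.imwrite("pics/w7.png",f["img"])
st()
go([.581,.094,.05],Rdown(-np.pi/2+.17))
E
```

```text
t 7.08 pos [0.576  0.1001 0.1292] axes [[-0.001, 0.17, -0.985], [0.002, -0.985, -0.17], [-1.0, -0.002, 0.001]] F [ 0.7 -0.  -0.9] g 0.5 q [0.04 0.04 1.8  0.   1.3  1.44]
shift [ 3.17  0.28 -0.16] turn [0.01 0.01 0.02]
```

View pics/w7.png

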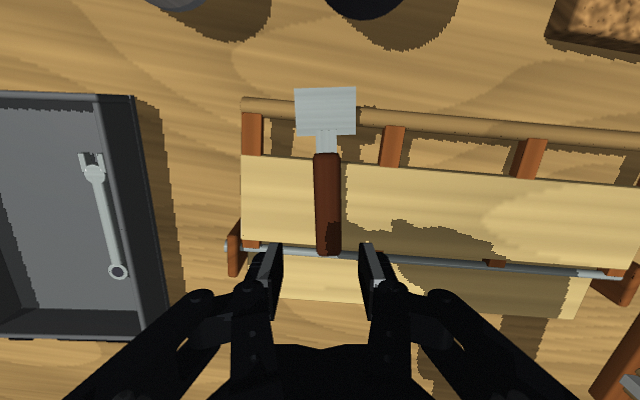

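```bash
python3 - <<'E'
from h import *
f=cams.grab_frame("wrist")
for u in [(314,153),(340,153),(316,250),(342,250)]: print(np.round(at_z(f,u,.06),4))
E
```

```text
[0.6226 0.1129 0.06  ]
[0.6259 0.0936 0.06  ]
[0.5415 0.0978 0.06  ]
[0.5453 0.0761 0.06  ]
```

```bash
python3 - <<'E'
from h import *
st(); go([.583,.095,.051],Rdown(-np.pi/2+.19))
E
```

```text
t 7.13 pos [0.5762 0.1003 0.1296] axes [[-0.001, 0.17, -0.985], [0.001, -0.985, -0.17], [-1.0, -0.002, 0.001]] F [-0.6  0.   0.3] g 0.5 q [0.04 0.04 1.8  0.   1.3  1.44]
shift [ 3.14  0.26 -0.23] turn [-0.22  0.01  0.02]
```

Call:
drive_tool(series=[{"x": 0.5,"y": 0.3,"z": -0.2,"ax": -0.2,"ay": 0,"az": 0},{"x": 1.8,"y": 0.3,"z": -0.2,"ax": -0.2,"ay": 0,"az": 0},{"x": 2.8,"y": 0.3,"z": -0.2,"ax": -0.2,"ay": 0,"az": 0},{"x": 3.1,"y": 0.3,"z": -0.2,"ax": -0.2,"ay": 0,"az": 0},{"x": 3.1,"y": 0.3,"z": -0.2,"ax": -0.2,"ay": 0,"az": 0}])

```text
time: 7.55
tool_pos: [0.5804, 0.0934, 0.0496]
tool_rot: [-0.066, -0.702, -0.067, 0.706]
contact_force: [-0.7, -0.6, 0.3]
gripper_width: 0.501
```

Call:
drive_tool(series=[{"x": 0,"y": 0,"z": 0,"ax": 0,"ay": 0,"az": 0},{"x": 0,"y": 0,"z": 0,"ax": 0,"ay": 0,"az": 0},{"x": 0,"y": 0,"z": 0,"ax": 0,"ay": 0,"az": 0},{"x": 0,"y": 0,"z": 0,"ax": 0,"ay": 0,"az": 0},{"x": 0,"y": 0,"z": 0,"ax": 0,"ay": 0,"az": 0}], hand=0)

```text
time: 7.97
tool_pos: [0.5844, 0.0925, 0.0546]
tool_rot: [0.065, 0.705, 0.066, -0.703]
contact_force: [-0.5, 0.6, 5.1]
gripper_width: 0.233
```

Call:
drive_tool(series=[{"x": 0,"y": 0,"z": 0,"ax": 0,"ay": 0,"az": 0},{"x": -0.8,"y": 0,"z": 0,"ax": 0,"ay": 0,"az": 0},{"x": -2,"y": 0,"z": 0,"ax": 0,"ay": 0,"az": 0},{"x": -3.2,"y": 0,"z": 0,"ax": 0,"ay": 0,"az": 0},{"x": -3.6,"y": 0,"z": 0,"ax": 0,"ay": 0,"az": 0}])

```text
time: 8.38
tool_pos: [0.5855, 0.0921, 0.1475]
tool_rot: [0.066, 0.707, 0.066, -0.701]
contact_force: [1.1, 0.3, 1.1]
gripper_width: 0.228
```

```bash
python3 - <<'E'
from h import *
f=cams.grab_frame("wrist");cv2.imwrite("pics/w8.png",f["img"])
cams.grab_frame("wrist")
f=cams.grab_frame("top");crop(f,"t8",120,180,110,140,4.2)
st()
c=np.array([.507,.344]);yw=.147
Rz=np.array([[np.cos(yw),-np.sin(yw)],[np.sin(yw),np.cos(yw)]])
p=c+Rz@[-.015,.035]; print(p)
go([*p,.13],Rdown(-np.pi/2+yw))
E
```

```text
t 8.53 pos [0.5833 0.092  0.1427] axes [[0.001, 0.185, -0.983], [0.001, -0.983, -0.185], [-1.0, -0.001, -0.002]] F [ 0.7 -0.6 -2.2] g 0.23 q [0.03 0.04 1.78 0.   1.32 1.41]
[0.48703529 0.37642546]
shift [  0.52 -11.89   1.68] turn [ 0.45 -0.02  0.01]
```

View pics/w8.png

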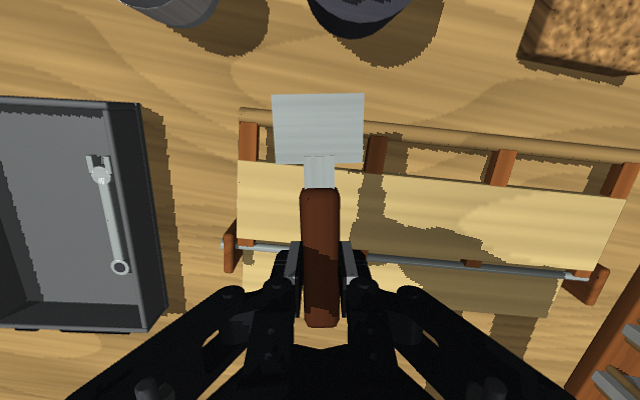

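View pics/t8.png

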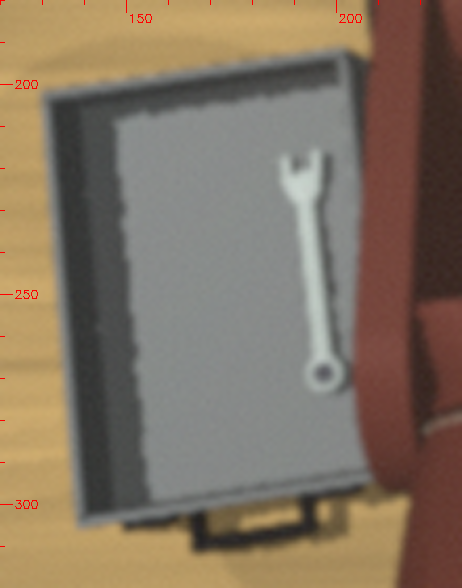

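Call:
drive_tool(series=[{"x": 0,"y": -12,"z": 1.7,"ax": 0.4,"ay": 0,"az": 0},{"x": 0,"y": -12,"z": 1.7,"ax": 0.4,"ay": 0,"az": 0},{"x": 0,"y": -12,"z": 1.7,"ax": 0.4,"ay": 0,"az": 0},{"x": 0,"y": -12,"z": 1.7,"ax": 0.4,"ay": 0,"az": 0},{"x": 0,"y": -12,"z": 1.7,"ax": 0.4,"ay": 0,"az": 0}])

```text
time: 8.95
tool_pos: [0.5134, 0.2902, 0.1391]
tool_rot: [-0.054, -0.703, -0.053, 0.707]
contact_force: [0.3, 1.2, -0.3]
gripper_width: 0.225
```

Call:
drive_tool(series=[{"x": 0.5,"y": -3.7,"z": 0.5,"ax": 0,"ay": 0,"az": 0},{"x": 0.5,"y": -3.7,"z": 0.5,"ax": 0,"ay": 0,"az": 0},{"x": 0.5,"y": -3.7,"z": 0.5,"ax": 0,"ay": 0,"az": 0},{"x": 0.5,"y": -3.7,"z": 0.5,"ax": 0,"ay": 0,"az": 0},{"x": 0.5,"y": -3.7,"z": 0.5,"ax": 0,"ay": 0,"az": 0}])

```text
time: 9.37
tool_pos: [0.4882, 0.3783, 0.1274]
tool_rot: [-0.055, -0.704, -0.053, 0.706]
contact_force: [1.1, 0.4, -1.0]
gripper_width: 0.233
```

```bash
python3 - <<'E'
from h import *
f=cams.grab_frame("wrist");cv2.imwrite("pics/w9.png",f["img"])
st()
go([.487,.3764,.02],Rdown(-np.pi/2+.147))
E
```

```text
t 9.42 pos [0.489  0.3777 0.1281] axes [[-0.003, 0.151, -0.989], [-0.001, -0.989, -0.151], [-1.0, 0.001, 0.003]] F [-0.1  0.4 -0. ] g 0.233 q [0.54 0.12 1.72 0.   1.31 1.96]
shift [4.33 0.04 0.07] turn [ 0.05  0.03 -0.01]
```

View pics/w9.png

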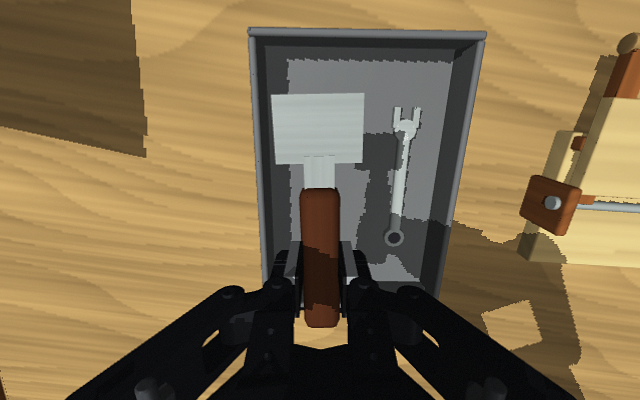

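Call:
drive_tool(series=[{"x": 1.4,"y": 0.2,"z": 0,"ax": 0,"ay": 0,"az": 0},{"x": 2.8,"y": 0.2,"z": 0,"ax": 0,"ay": 0,"az": 0},{"x": 3.8,"y": 0.2,"z": 0,"ax": 0,"ay": 0,"az": 0},{"x": 4.2,"y": 0.2,"z": 0,"ax": 0,"ay": 0,"az": 0},{"x": 4.3,"y": 0.2,"z": 0,"ax": 0,"ay": 0,"az": 0}])

```text
time: 9.83
tool_pos: [0.489, 0.3714, 0.0194]
tool_rot: [-0.053, -0.703, -0.052, 0.707]
contact_force: [0.3, 0.1, 0.1]
gripper_width: 0.229
```

Call:
drive_tool(series=[{"x": 0.1,"y": 0,"z": 0,"ax": 0,"ay": 0,"az": 0},{"x": 0.1,"y": 0,"z": 0,"ax": 0,"ay": 0,"az": 0},{"x": 0.1,"y": 0,"z": 0,"ax": 0,"ay": 0,"az": 0}])

```text
time: 10.08
tool_pos: [0.492, 0.3747, 0.0225]
tool_rot: [0.053, 0.706, 0.054, -0.704]
contact_force: [-0.0, 0.3, 0.5]
gripper_width: 0.234
```

Call:
drive_tool(series=[{"x": 0,"y": 0,"z": 0,"ax": 0,"ay": 0,"az": 0},{"x": 0,"y": 0,"z": 0,"ax": 0,"ay": 0,"az": 0},{"x": 0,"y": 0,"z": 0,"ax": 0,"ay": 0,"az": 0},{"x": -1,"y": 0,"z": 0,"ax": 0,"ay": 0,"az": 0},{"x": -2.5,"y": 0,"z": 0,"ax": 0,"ay": 0,"az": 0}], hand=0.42)

```text
time: 10.5
tool_pos: [0.4872, 0.3722, 0.0788]
tool_rot: [-0.055, -0.702, -0.053, 0.708]
contact_force: [0.7, 1.3, -0.5]
gripper_width: 0.423
```

Call:
drive_tool(series=[{"x": -3.5,"y": 0,"z": 0,"ax": 0,"ay": 0,"az": 0},{"x": -3.5,"y": 0,"z": 0,"ax": 0,"ay": 0,"az": 0},{"x": -3.5,"y": 0,"z": 0,"ax": 0,"ay": 0,"az": 0},{"x": -3.5,"y": 0,"z": 0,"ax": 0,"ay": 0,"az": 0}])

```text
time: 10.83
tool_pos: [0.4929, 0.3757, 0.1762]
tool_rot: [0.052, 0.708, 0.056, -0.702]
contact_force: [-1.0, 0.1, 0.6]
gripper_width: 0.417
```

```bash
python3 - <<'E'
from h import *
f=cams.grab_frame("wrist");cv2.imwrite("pics/w10.png",f["img"])
st()
s=np.array([.536,-.0134]);yw=.0816
c,n=np.cos(yw),np.sin(yw)
W=lambda x,y:(s[0]+c*x-n*y,s[1]+n*x+c*y)
print("rail mid",W(.125,0))
go([*W(.125,0),.15],Rdown(yw)); go([*W(.125,0),.15],Rdown(yw+np.pi))
E
```

```text
t 10.88 pos [0.4913 0.3747 0.1726] axes [[0.004, 0.151, -0.988], [0.003, -0.988, -0.151], [-1.0, -0.003, -0.004]] F [-0.4  0.3 -0.6] g 0.42 q [0.53 0.07 1.69 0.   1.37 1.95]
rail mid (np.float64(0.6605840708676141), np.float64(-0.003211315784001599))
shift [ 0.88 15.97 -4.4 ] turn [-1.719e+01 -6.000e-02 -1.000e-02]
shift [ 0.88 15.97 -4.4 ] turn [ 1.881e+01 -1.000e-02  6.000e-02]
```

View pics/w10.png

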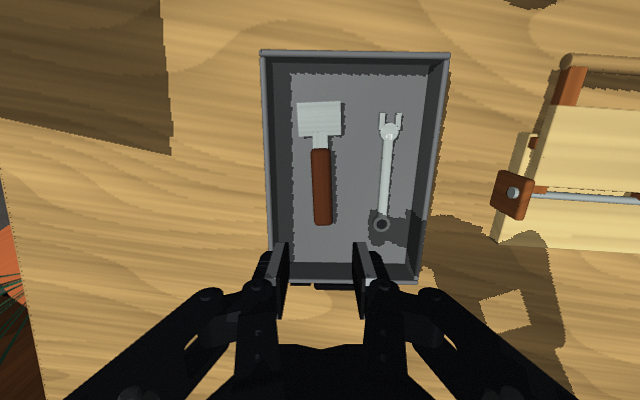

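Call:
drive_tool(series=[{"x": 0,"y": 16,"z": -4.4,"ax": -1.4,"ay": 0,"az": 0},{"x": 0,"y": 16,"z": -4.4,"ax": -2.8,"ay": 0,"az": 0},{"x": 0,"y": 16,"z": -4.4,"ax": -4.2,"ay": 0,"az": 0},{"x": 0,"y": 16,"z": -4.4,"ax": -5.6,"ay": 0,"az": 0},{"x": 0,"y": 16,"z": -4.4,"ax": -7,"ay": 0,"az": 0}], hand=0.33)

```text
time: 11.3
tool_pos: [0.57, 0.192, 0.167]
tool_rot: [-0.257, -0.657, -0.259, 0.66]
contact_force: [0.5, 1.0, 0.0]
gripper_width: 0.332
```

```bash
python3 - <<'E'
from h import *
st()
go([.6606,-.0032,.15],Rdown(.0816))
E
```

```text
t 11.3 pos [0.57  0.192 0.167] axes [[-0.005, 0.68, -0.733], [0.0, -0.733, -0.68], [-1.0, -0.003, 0.003]] F [0.5 1.  0. ] g 0.332 q [0.2  0.05 1.73 0.   1.37 1.02]
shift [0.66 8.19 2.65] turn [-10.37   0.02   0.05]
```

Call:
drive_tool(series=[{"x": 0,"y": 8.2,"z": 2.6,"ax": -1.4,"ay": 0,"az": 0},{"x": 0,"y": 8.2,"z": 2.6,"ax": -2.8,"ay": 0,"az": 0},{"x": 0,"y": 8.2,"z": 2.6,"ax": -4.2,"ay": 0,"az": 0},{"x": 0,"y": 8.2,"z": 2.6,"ax": -5.6,"ay": 0,"az": 0},{"x": 0,"y": 8.2,"z": 2.6,"ax": -7,"ay": 0,"az": 0}])

```text
time: 11.72
tool_pos: [0.656, 0.0068, 0.1666]
tool_rot: [-0.442, -0.549, -0.445, 0.551]
contact_force: [0.8, -0.3, -0.2]
gripper_width: 0.329
```

Call:
drive_tool(series=[{"x": 0,"y": 0,"z": 0,"ax": -1.4,"ay": 0,"az": 0},{"x": 0,"y": 0,"z": 0,"ax": -2.8,"ay": 0,"az": 0},{"x": 0,"y": 0,"z": 0,"ax": -3.4,"ay": 0,"az": 0},{"x": 0,"y": 0,"z": 0,"ax": -3.4,"ay": 0,"az": 0},{"x": 0,"y": 0,"z": 0,"ax": -3.4,"ay": 0,"az": 0}])

```text
time: 12.13
tool_pos: [0.6559, 0.0086, 0.1673]
tool_rot: [0.517, 0.48, 0.52, -0.481]
contact_force: [0.2, -1.0, -0.6]
gripper_width: 0.332
```

```bash
python3 - <<'E'
from h import *
f=cams.grab_frame("wrist");cv2.imwrite("pics/w11.png",f["img"])
st()
go([.6606,-.0032,.10],Rdown(.0816))
# predicted projections of rail in wrist
yw=.0816;s=np.array([.536,-.0134]);c,n=np.cos(yw),np.sin(yw)
W=lambda x,y,z:(s[0]+c*x-n*y,s[1]+n*x+c*y,z)
print(np.round(proj(f,[W(.125,y,.036) for y in(-.1,-.057,0,.057)])),np.round(proj(f,[W(.088,y,.044) for y in(-.1,-.057,0,.057)])))
E
```

```text
t 12.18 pos [0.6561 0.0087 0.1678] axes [[-0.003, 0.997, 0.076], [0.001, 0.076, -0.997], [-1.0, -0.003, -0.002]] F [ 0.  -0.6  0.1] g 0.332 q [-0.1   0.17  1.59  0.    1.38 -0.18]
shift [2.71 0.15 0.49] turn [-0.06 -0.02  0.04]
[[324. 283.]
 [324. 250.]
 [323. 201.]
 [323. 145.]] [[291. 287.]
 [289. 253.]
 [287. 203.]
 [284. 146.]]
```

View pics/w11.png

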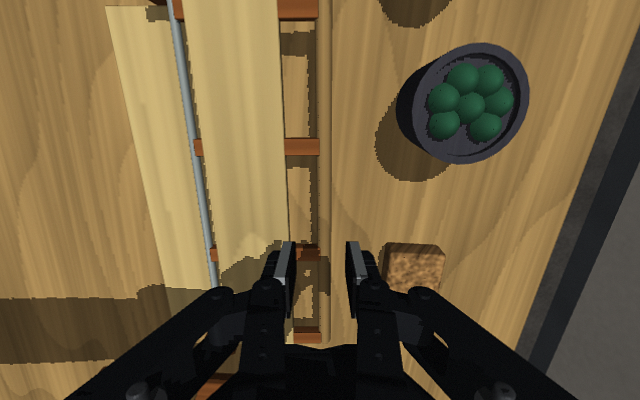

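Call:
drive_tool(series=[{"x": 1,"y": 0.1,"z": 0.5,"ax": 0,"ay": 0,"az": 0},{"x": 2,"y": 0.1,"z": 0.5,"ax": 0,"ay": 0,"az": 0},{"x": 3,"y": 0.1,"z": 0.5,"ax": 0,"ay": 0,"az": 0},{"x": 3.5,"y": 0.1,"z": 0.5,"ax": 0,"ay": 0,"az": 0},{"x": 3.5,"y": 0.1,"z": 0.5,"ax": 0,"ay": 0,"az": 0}])

```text
time: 12.6
tool_pos: [0.6573, -0.0031, 0.0774]
tool_rot: [0.516, 0.479, 0.522, -0.482]
contact_force: [-0.5, -0.3, -1.1]
gripper_width: 0.327
```

```bash
python3 - <<'E'
from h import *
f=cams.grab_frame("wrist")
f=cams.grab_frame("wrist");cv2.imwrite("pics/w12.png",f["img"])
st()
go([.6606,-.0032,.018],Rdown(.0816))
E
```

```text
t 12.7 pos [ 0.6604 -0.0034  0.0823] axes [[-0.001, 0.997, 0.077], [0.001, 0.077, -0.997], [-1.0, -0.001, -0.001]] F [ 0.1 -0.1  0.2] g 0.331 q [-0.12  0.26  1.64  0.    1.24 -0.2 ]
shift [ 2.57  0.01 -0.  ] turn [-0.05 -0.01  0.01]
```

View pics/w12.png

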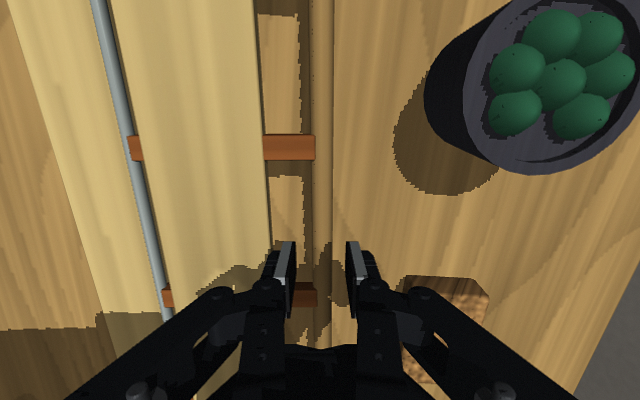

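```bash
python3 - <<'E'
from h import *
f=cams.grab_frame("wrist")
print(at_z(f,(463,85),.09),at_z(f,(530,172),.09),at_z(f,(425,100),.0), "block",at_z(f,(403,278),.03))
E
```

```text
[0.71774906 0.0916423  0.09      ] [0.75981913 0.05524762 0.09      ] [0.73352917 0.08761307 0.        ] block [ 0.73206075 -0.0490322   0.03      ]
```

Call:
drive_tool(series=[{"x": 0.8,"y": 0,"z": 0,"ax": 0,"ay": 0,"az": 0},{"x": 1.6,"y": 0,"z": 0,"ax": 0,"ay": 0,"az": 0},{"x": 2.2,"y": 0,"z": 0,"ax": 0,"ay": 0,"az": 0},{"x": 2.5,"y": 0,"z": 0,"ax": 0,"ay": 0,"az": 0},{"x": 2.5,"y": 0,"z": 0,"ax": 0,"ay": 0,"az": 0}])

```text
time: 13.17
tool_pos: [0.6595, -0.0034, 0.0184]
tool_rot: [0.518, 0.48, 0.52, -0.481]
contact_force: [-1.3, 0.7, -0.4]
gripper_width: 0.331
```

Call:
drive_tool(series=[{"x": 0,"y": 0,"z": 0,"ax": 0,"ay": 0,"az": 0},{"x": 0,"y": 0,"z": 0,"ax": 0,"ay": 0,"az": 0},{"x": 0,"y": 0,"z": 0,"ax": 0,"ay": 0,"az": 0},{"x": 0,"y": 0,"z": 0,"ax": 0,"ay": 0,"az": 0},{"x": 0,"y": 0,"z": 0,"ax": 0,"ay": 0,"az": 0}], hand=0)

```text
time: 13.58
tool_pos: [0.6597, -0.0037, 0.0206]
tool_rot: [0.518, 0.48, 0.52, -0.481]
contact_force: [-5.5, 0.1, 1.1]
gripper_width: 0.153
```

```bash
python3 - <<'E'
from h import *
st()
for d in range(10,115,10):
    t=np.radians(d); print(d,"x",round(-5*np.sin(t),2),"y",round(5*(np.cos(t)-1),2))
f=cams.grab_frame("top");crop(f,"t13",120,160,300,160,2.6)
E
```

```text
t 13.58 pos [ 0.6597 -0.0037  0.0206] axes [[-0.002, 0.997, 0.078], [0.001, 0.078, -0.997], [-1.0, -0.002, -0.001]] F [-5.5  0.1  1.1] g 0.153 q [-0.12  0.34  1.66  0.    1.15 -0.2 ]
10 x -0.87 y -0.08
20 x -1.71 y -0.3
30 x -2.5 y -0.67
40 x -3.21 y -1.17
50 x -3.83 y -1.79
60 x -4.33 y -2.5
70 x -4.7 y -3.29
80 x -4.92 y -4.13
90 x -5.0 y -5.0
100 x -4.92 y -5.87
110 x -4.7 y -6.71
```

View pics/t13.png

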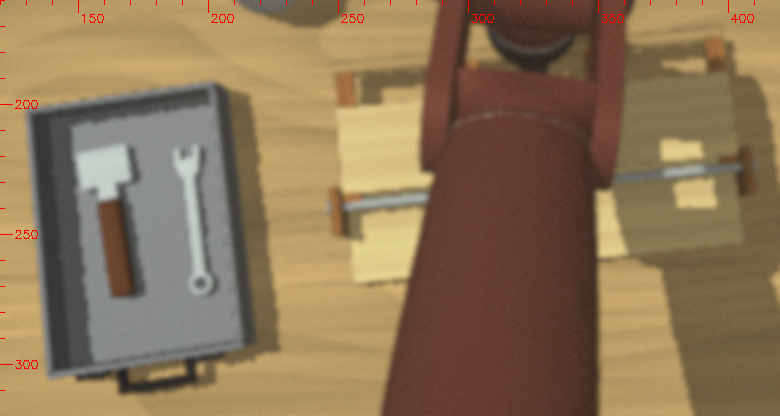

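Call:
drive_tool(series=[{"x": -0.87,"y": -0.08,"z": 0,"ax": 0,"ay": 0,"az": 0},{"x": -1.71,"y": -0.3,"z": 0,"ax": 0,"ay": 0,"az": 0},{"x": -2.5,"y": -0.67,"z": 0,"ax": 0,"ay": 0,"az": 0},{"x": -3.21,"y": -1.17,"z": 0,"ax": 0,"ay": 0,"az": 0},{"x": -3.21,"y": -1.17,"z": 0,"ax": 0,"ay": 0,"az": 0}])

```text
time: 14.05
tool_pos: [0.6326, -0.006, 0.1049]
tool_rot: [0.52, 0.482, 0.518, -0.479]
contact_force: [1.9, 1.6, -0.2]
gripper_width: 0.153
```

```bash
python3 - <<'E'
from h import *
f=cams.grab_frame("scene")
st(); cv2.imwrite("pics/s14.png",f["img"])
E
```

```text
t 14.1 pos [ 0.6335 -0.0059  0.1037] axes [[0.008, 0.997, 0.077], [0.001, 0.077, -0.997], [-1.0, 0.008, -0.0]] F [3.8 1.  2.3] g 0.146 q [-0.13  0.17  1.7   0.    1.26 -0.21]
```

View pics/s14.png

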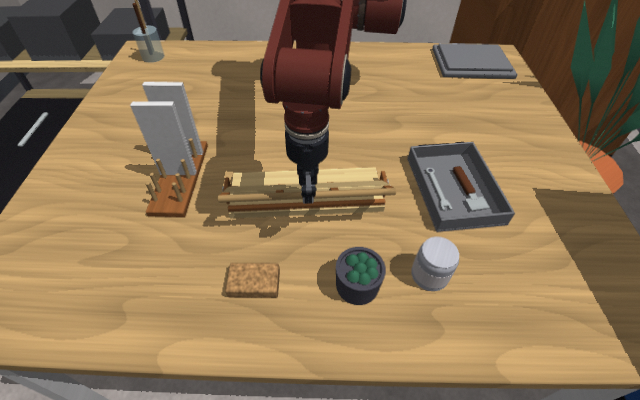

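Call:
drive_tool(series=[{"x": -0.62,"y": -0.62,"z": 0,"ax": 0,"ay": 0,"az": 0},{"x": -1.12,"y": -1.33,"z": 0,"ax": 0,"ay": 0,"az": 0},{"x": -1.49,"y": -2.12,"z": 0,"ax": 0,"ay": 0,"az": 0},{"x": -1.71,"y": -2.96,"z": 0,"ax": 0,"ay": 0,"az": 0},{"x": -1.71,"y": -2.96,"z": 0,"ax": 0,"ay": 0,"az": 0}])

```text
time: 14.52
tool_pos: [0.5637, -0.0119, 0.1519]
tool_rot: [0.524, 0.486, 0.513, -0.475]
contact_force: [6.6, 3.2, 16.0]
gripper_width: 0.151
```

Call:
drive_tool(series=[{"x": 0,"y": 0,"z": 0,"ax": 0,"ay": 0,"az": 0}])

```text
time: 14.6
tool_pos: [0.5648, -0.0118, 0.1517]
tool_rot: [0.524, 0.486, 0.513, -0.475]
contact_force: [6.1, 3.8, 16.0]
gripper_width: 0.151
```

```bash
python3 - <<'E'
from h import *
st()
s=np.array([.536,-.0134]);yw=.0816;c,n=np.cos(yw),np.sin(yw)
p=sensors.state()["tool_pos"][:2]-s; print("stand x",p@[c,n],p@[-n,c])
E
```

```text
t 14.6 pos [ 0.5648 -0.0118  0.1517] axes [[0.021, 0.997, 0.077], [0.001, 0.077, -0.997], [-1.0, 0.021, 0.001]] F [ 6.1  3.8 16. ] g 0.151 q [-0.15 -0.04  1.84  0.    1.32 -0.23]
stand x 0.028859272366421277 -0.0007315884883197992
```

```bash
python3 - <<'E'
from h import *
f=cams.grab_frame("scene");crop(f,"s15",190,100,240,130,3.3)
f=cams.grab_frame("wrist");cv2.imwrite("pics/w15.png",f["img"])
f=cams.grab_frame("top");crop(f,"t15",235,160,190,120,4.2)
st()
E
```

```text
t 14.75 pos [ 0.5654 -0.0117  0.1515] axes [[0.021, 0.997, 0.077], [0.001, 0.077, -0.997], [-1.0, 0.021, 0.001]] F [ 4.7  3.5 17.5] g 0.149 q [-0.15 -0.04  1.84  0.    1.32 -0.23]
```

View pics/s15.png

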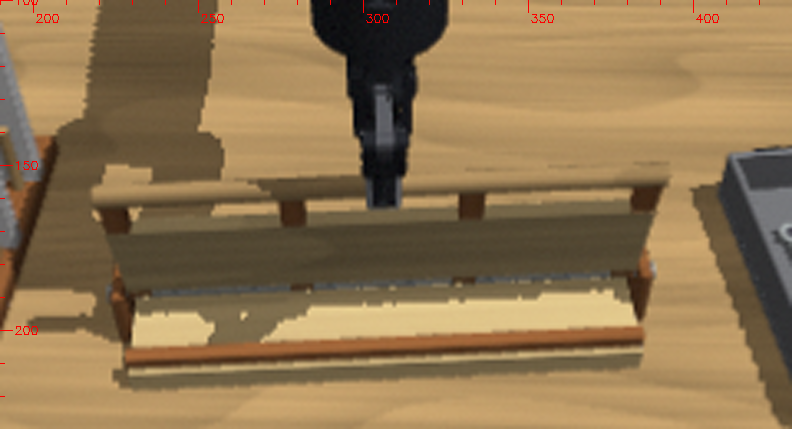

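View pics/w15.png

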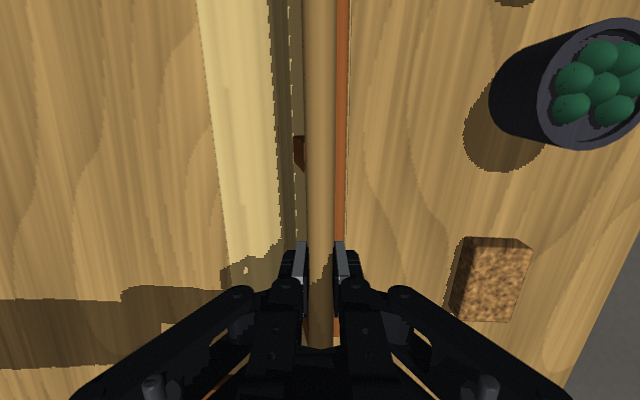

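Call:
drive_tool(series=[{"x": -0.2,"y": -0.43,"z": 0,"ax": 0,"ay": 0,"az": 0},{"x": -0.25,"y": -0.87,"z": 0,"ax": 0,"ay": 0,"az": 0},{"x": -0.2,"y": -1.31,"z": 0,"ax": 0,"ay": 0,"az": 0},{"x": -0.15,"y": -1.74,"z": 0,"ax": 0,"ay": 0,"az": 0},{"x": -0.1,"y": -2.16,"z": 0,"ax": 0,"ay": 0,"az": 0}])

```text
time: 15.17
tool_pos: [0.5085, -0.0163, 0.1507]
tool_rot: [0.523, 0.484, 0.515, -0.477]
contact_force: [1.0, 1.2, 3.0]
gripper_width: 0.143
```

Call:
drive_tool(series=[{"x": 0.1,"y": -0.3,"z": 0,"ax": 0,"ay": 0,"az": 0},{"x": 0.1,"y": -0.3,"z": 0,"ax": 0,"ay": 0,"az": 0}])

```text
time: 15.33
tool_pos: [0.4985, -0.0174, 0.1473]
tool_rot: [0.521, 0.482, 0.517, -0.479]
contact_force: [-4.0, -0.4, 14.2]
gripper_width: 0.145
```

```bash
python3 - <<'E'
from h import *
st()
s=np.array([.536,-.0134]);yw=.0816;c,n=np.cos(yw),np.sin(yw)
p=sensors.state()["tool_pos"][:2]-s; print("stand x",p@[c,n],p@[-n,c])
f=cams.grab_frame("scene");crop(f,"s16",190,100,240,130,3.3)
E
```

```text
t 15.33 pos [ 0.4985 -0.0174  0.1473] axes [[0.007, 0.997, 0.077], [-0.001, 0.077, -0.997], [-1.0, 0.007, 0.002]] F [-4.  -0.4 14.2] g 0.145 q [-0.18 -0.19  1.99  0.    1.34 -0.26]
stand x -0.03766114018127414 -0.0009106938485312604
```

View pics/s16.png

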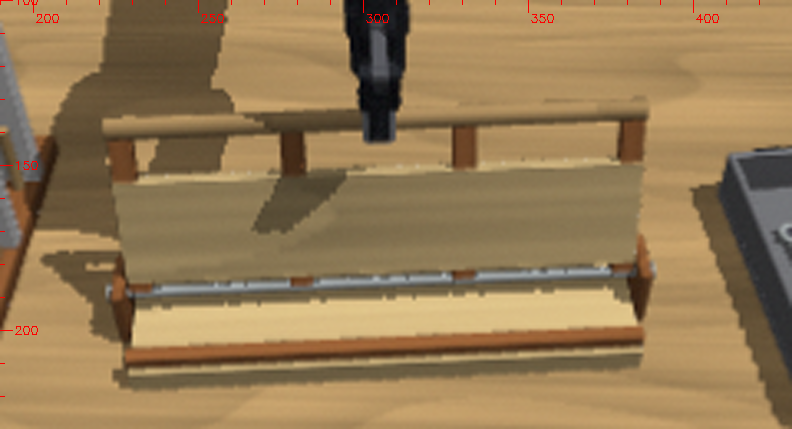

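Call:
drive_tool(series=[{"x": 0,"y": 0,"z": 0,"ax": 0,"ay": 0,"az": 0},{"x": 0,"y": 0,"z": 0,"ax": 0,"ay": 0,"az": 0},{"x": 0,"y": 0,"z": 0,"ax": 0,"ay": 0,"az": 0},{"x": -0.5,"y": 0,"z": 0,"ax": 0,"ay": 0,"az": 0},{"x": -1.5,"y": 0,"z": 0,"ax": 0,"ay": 0,"az": 0}], hand=0.4)

```text
time: 15.8
tool_pos: [0.4937, -0.0161, 0.177]
tool_rot: [0.516, 0.479, 0.522, -0.482]
contact_force: [-0.1, 0.6, -0.5]
gripper_width: 0.399
```

Call:
drive_tool(series=[{"x": -1,"y": 0,"z": 0,"ax": 0,"ay": 0,"az": 0},{"x": -3,"y": 0,"z": 0,"ax": 0,"ay": 0,"az": 0},{"x": -4.5,"y": 0,"z": 0,"ax": 0,"ay": 0,"az": 0},{"x": -6,"y": 0,"z": 0,"ax": 0,"ay": 0,"az": 0},{"x": -6,"y": 0,"z": 0,"ax": 0,"ay": 0,"az": 0}])

```text
time: 16.22
tool_pos: [0.4994, -0.0172, 0.3419]
tool_rot: [0.524, 0.484, 0.514, -0.477]
contact_force: [0.6, 0.2, 0.6]
gripper_width: 0.399
```

```bash
python3 - <<'E'
from h import *
st()
f=cams.grab_frame("scene");cv2.imwrite("pics/s17.png",f["img"])
g=cams.grab_frame("top");crop(g,"t17",225,170,330,140,2.4)
s=np.array([.536,-.0134]);yw=.0816;c,n=np.cos(yw),np.sin(yw)
W=lambda x,y,z:(s[0]+c*x-n*y,s[1]+n*x+c*y,z)
P=[W(.125*np.cos(1.92),y,.038+.125*np.sin(1.92)) for y in(-.18,0,.18)]
print(proj(f,P).round(1).tolist(),proj(g,P).round(1).tolist())
E
```

```text
t 16.22 pos [ 0.4994 -0.0172  0.3419] axes [[0.016, 0.997, 0.077], [-0.002, 0.077, -0.997], [-1.0, 0.016, 0.003]] F [0.6 0.2 0.6] g 0.399 q [-0.18 -0.3   1.76  0.    1.67 -0.26]
[[221.4, 138.2], [303.7, 135.0], [385.0, 131.9]] [[418.8, 239.6], [331.5, 248.4], [242.5, 257.4]]
```

View pics/s17.png

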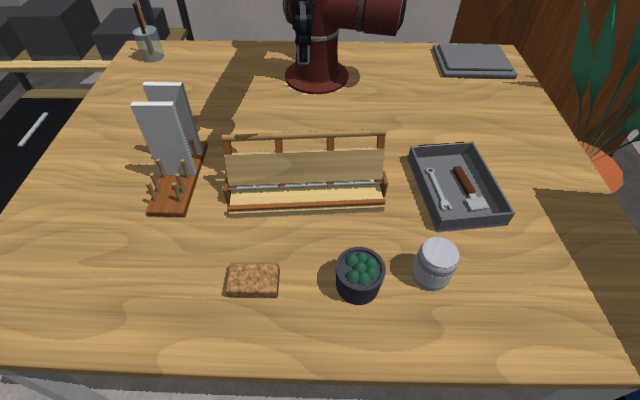

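View pics/t17.png

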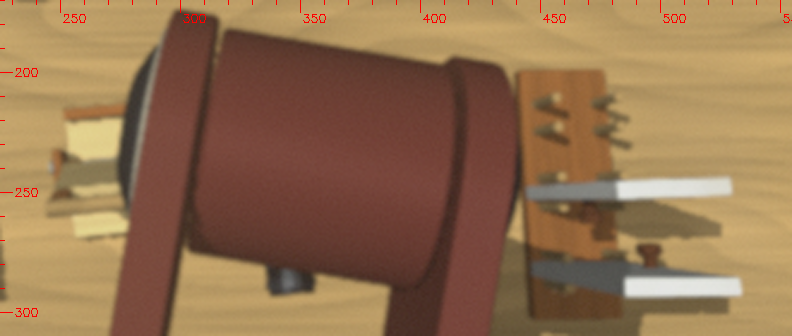

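```bash
python3 - <<'E'
from h import *
st()
go([.412,-.337,.32],Rdown(.0064))
E
```

```text
t 16.32 pos [ 0.4973 -0.0168  0.3338] axes [[0.006, 0.997, 0.077], [-0.0, 0.077, -0.997], [-1.0, 0.005, 0.0]] F [-0.5 -0.2 -1.3] g 0.4 q [-0.18 -0.3   1.77  0.    1.67 -0.26]
shift [ 0.53 -4.4  12.5 ] turn [ 0.81  0.   -0.06]
```

Call:
drive_tool(series=[{"x": 0,"y": -1.5,"z": 12.5,"ax": 0.8,"ay": 0,"az": 0},{"x": 0,"y": -1.5,"z": 12.5,"ax": 0.8,"ay": 0,"az": 0},{"x": 0,"y": -4.4,"z": 12.5,"ax": 0.8,"ay": 0,"az": 0},{"x": 0,"y": -4.4,"z": 12.5,"ax": 0.8,"ay": 0,"az": 0},{"x": 0,"y": -4.4,"z": 12.5,"ax": 0.8,"ay": 0,"az": 0}], hand=0.45)

```text
time: 16.73
tool_pos: [0.4504, -0.2191, 0.3277]
tool_rot: [0.5, 0.498, 0.504, -0.498]
contact_force: [1.6, 0.7, 0.1]
gripper_width: 0.448
```

Call:
drive_tool(series=[{"x": 0.3,"y": -1.2,"z": 5.2,"ax": 0,"ay": 0,"az": 0},{"x": 0.3,"y": -1.2,"z": 5.2,"ax": 0,"ay": 0,"az": 0},{"x": 0.3,"y": -1.2,"z": 5.2,"ax": 0,"ay": 0,"az": 0},{"x": 0.3,"y": -1.2,"z": 5.2,"ax": 0,"ay": 0,"az": 0},{"x": 0.3,"y": -1.2,"z": 5.2,"ax": 0,"ay": 0,"az": 0}])

```text
time: 17.15
tool_pos: [0.4212, -0.3498, 0.3194]
tool_rot: [0.499, 0.499, 0.503, -0.499]
contact_force: [0.5, -0.3, 0.1]
gripper_width: 0.448
```

```bash
python3 - <<'E'
from h import *
f=cams.grab_frame("wrist")
f=cams.grab_frame("wrist");cv2.imwrite("pics/w18.png",f["img"])
f=cams.grab_frame("top");crop(f,"t18",235,160,190,140,4)
st()
go([.412,-.337,.32],Rdown(.0064))
E
```

```text
t 17.3 pos [ 0.423  -0.3469  0.3215] axes [[-0.001, 1.0, 0.009], [0.003, 0.009, -1.0], [-1.0, -0.001, -0.003]] F [-0.   0.2 -0.7] g 0.453 q [-0.82 -0.17  1.68  0.    1.64 -0.83]
shift [ 0.06 -0.44 -0.4 ] turn [ 0.02 -0.03  0.01]
```

View pics/w18.png

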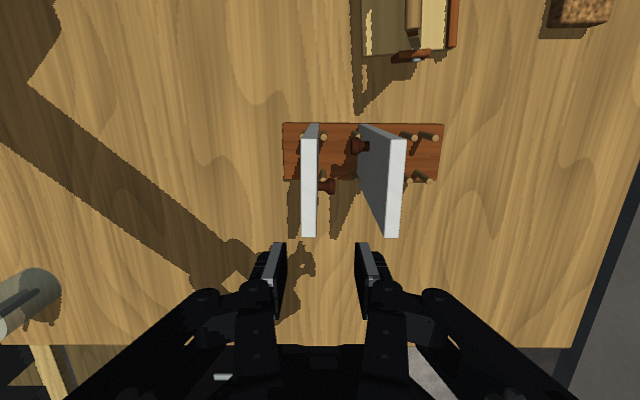

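View pics/t18.png

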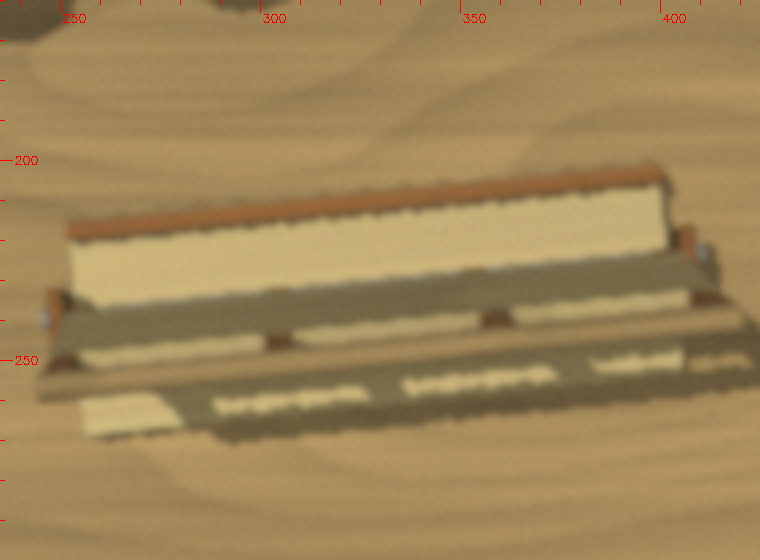

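```bash
python3 - <<'E'
from h import *
f=cams.grab_frame("wrist")
for u in [(301,139),(318,139),(302,237),(316,237),(390,139),(406,139),(385,237),(399,237)]: print(np.round(at_z(f,u,.23),4))
st(); go([.412,-.337,.195],Rdown(.0064))
g=cams.grab_frame("top")
s=np.array([.536,-.0134]);yw=.0816;c,n=np.cos(yw),np.sin(yw)
W=lambda x,y,z:(s[0]+c*x-n*y,s[1]+n*x+c*y,z)
print("toe front top",(proj(g,[W(.057,.18,.032),W(.057,-.18,.032)])).round(1).tolist())
print("rail ends",(proj(g,[W(-.0428,.19,.1555),W(-.0428,-.19,.1555)])).round(1).tolist())
E
```

```text
[ 0.4076 -0.2918  0.23  ]
[ 0.4216 -0.2917  0.23  ]
[ 0.4074 -0.3808  0.23  ]
[ 0.4203 -0.3807  0.23  ]
[ 0.4807 -0.2912  0.23  ]
[ 0.4938 -0.2911  0.23  ]
[ 0.4839 -0.3801  0.23  ]
[ 0.4968 -0.38    0.23  ]
t 17.35 pos [ 0.4233 -0.3467  0.322 ] axes [[-0.0, 1.0, 0.009], [0.002, 0.009, -1.0], [-1.0, -0.0, -0.002]] F [-0.6 -0.5  0.5] g 0.448 q [-0.82 -0.17  1.68  0.    1.64 -0.83]
shift [ 5.08 -0.44 -0.38] turn [ 0.03 -0.02  0.01]
toe front top [[249.5, 214.8], [399.3, 200.3]]
rail ends [[237.5, 258.0], [423.6, 239.1]]
```

Call:
drive_tool(series=[{"x": 0.8,"y": -0.4,"z": -0.4,"ax": 0,"ay": 0,"az": 0},{"x": 1.6,"y": -0.4,"z": -0.4,"ax": 0,"ay": 0,"az": 0},{"x": 2.2,"y": -0.4,"z": -0.4,"ax": 0,"ay": 0,"az": 0},{"x": 2.2,"y": -0.4,"z": -0.4,"ax": 0,"ay": 0,"az": 0},{"x": 2.2,"y": -0.4,"z": -0.4,"ax": 0,"ay": 0,"az": 0}])

```text
time: 17.82
tool_pos: [0.4129, -0.3369, 0.2671]
tool_rot: [0.502, 0.498, 0.503, -0.497]
contact_force: [0.6, -0.2, 0.4]
gripper_width: 0.451
```

```bash
python3 - <<'E'
from h import *
f=cams.grab_frame("wrist")
f=cams.grab_frame("wrist");cv2.imwrite("pics/w19.png",f["img"])
st()
go([.413,-.336,.195],Rdown(.0064))
E
```

```text
t 17.92 pos [ 0.4135 -0.3381  0.2691] axes [[0.001, 1.0, 0.009], [-0.001, 0.009, -1.0], [-1.0, 0.001, 0.001]] F [ 0.3 -0.1  0.9] g 0.45 q [-0.83 -0.19  1.78  0.    1.55 -0.83]
shift [ 2.96 -0.02 -0.09] turn [ 0.03  0.01 -0.02]
```

View pics/w19.png

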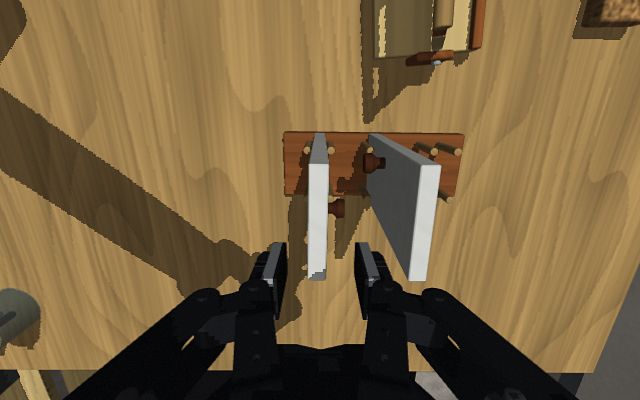

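Call:
drive_tool(series=[{"x": 0.8,"y": 0,"z": 0,"ax": 0,"ay": 0,"az": 0},{"x": 1.6,"y": 0,"z": -0.1,"ax": 0,"ay": 0,"az": 0},{"x": 2.4,"y": 0,"z": -0.1,"ax": 0,"ay": 0,"az": 0},{"x": 2.9,"y": 0,"z": -0.1,"ax": 0,"ay": 0,"az": 0},{"x": 2.9,"y": 0,"z": -0.1,"ax": 0,"ay": 0,"az": 0}])

```text
time: 18.33
tool_pos: [0.412, -0.3347, 0.1928]
tool_rot: [0.5, 0.498, 0.504, -0.498]
contact_force: [0.3, 0.3, -0.8]
gripper_width: 0.452
```

Call:
drive_tool(series=[{"x": 0,"y": 0,"z": 0,"ax": 0,"ay": 0,"az": 0},{"x": 0,"y": 0,"z": 0,"ax": 0,"ay": 0,"az": 0}])

```text
time: 18.5
tool_pos: [0.4135, -0.3364, 0.197]
tool_rot: [0.503, 0.498, 0.501, -0.498]
contact_force: [0.8, 0.6, 0.9]
gripper_width: 0.453
```

```bash
python3 - <<'E'
from h import *
f=cams.grab_frame("wrist");cv2.imwrite("pics/w20.png",f["img"])
st()
E
```

```text
t 18.55 pos [ 0.4135 -0.3366  0.1971] axes [[0.002, 1.0, 0.008], [-0.001, 0.008, -1.0], [-1.0, 0.002, 0.001]] F [-1.   0.6 -0.4] g 0.45 q [-0.82 -0.15  1.86  0.    1.42 -0.83]
```

View pics/w20.png

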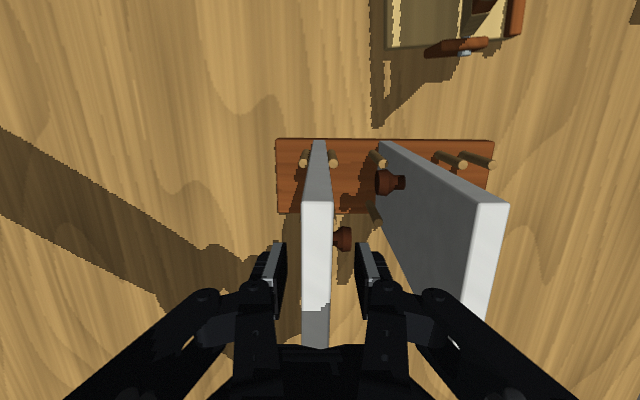

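Call:
drive_tool(series=[{"x": 0,"y": 0,"z": 0,"ax": 0,"ay": 0,"az": 0},{"x": 0,"y": 0,"z": 0,"ax": 0,"ay": 0,"az": 0},{"x": 0,"y": 0,"z": 0,"ax": 0,"ay": 0,"az": 0},{"x": 0,"y": 0,"z": 0,"ax": 0,"ay": 0,"az": 0},{"x": 0,"y": 0,"z": 0,"ax": 0,"ay": 0,"az": 0}], hand=0)

```text
time: 18.97
tool_pos: [0.4132, -0.3362, 0.1965]
tool_rot: [0.502, 0.498, 0.501, -0.498]
contact_force: [-0.7, 0.8, 5.4]
gripper_width: 0.157
```

Call:
drive_tool(series=[{"x": -0.5,"y": 0,"z": 0,"ax": 0,"ay": 0,"az": 0},{"x": -1.2,"y": 0,"z": 0,"ax": 0,"ay": 0,"az": 0},{"x": -1.9,"y": 0,"z": 0,"ax": 0,"ay": 0,"az": 0},{"x": -2.6,"y": 0,"z": 0,"ax": 0,"ay": 0,"az": 0},{"x": -3.3,"y": 0,"z": 0,"ax": 0,"ay": 0,"az": 0}])

```text
time: 19.38
tool_pos: [0.4124, -0.3354, 0.2779]
tool_rot: [0.501, 0.498, 0.503, -0.498]
contact_force: [0.9, -0.3, -1.5]
gripper_width: 0.153
```

```bash
python3 - <<'E'
from h import *
f=cams.grab_frame("scene");cv2.imwrite("pics/s21.png",f["img"])
st()
E
```

```text
t 19.43 pos [ 0.4136 -0.3367  0.2825] axes [[0.004, 1.0, 0.008], [-0.003, 0.008, -1.0], [-1.0, 0.004, 0.003]] F [ 1.  -0.1  1.8] g 0.157 q [-0.82 -0.2   1.76  0.    1.57 -0.83]
```

View pics/s21.png

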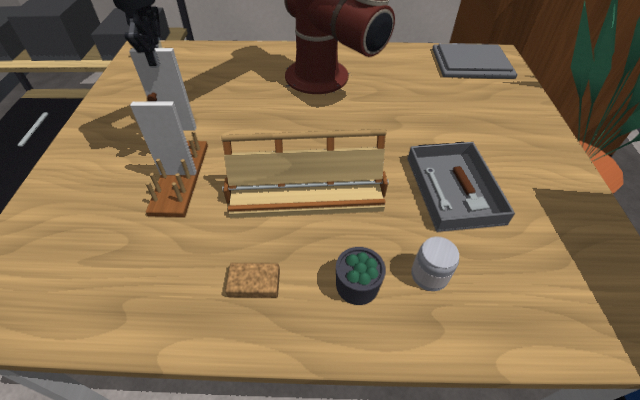

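```bash
cat >> h.py <<'E'
S0=np.array([.536,-.0134]);YW=.0816
def place(fx,fy,fz,th,d=.1765):
    """TCP pose for a door with foot centre x=fx,y=fy in stand, lowest edge height fz, lean th deg"""
    t=np.radians(th); cz=np.array([[np.cos(YW),-np.sin(YW),0],[np.sin(YW),np.cos(YW),0],[0,0,1]])
    up=np.array([-np.sin(t),0,np.cos(t)]); foot=np.array([fx,fy,fz+.007*np.sin(t)])
    p=cz@(foot+d*up)+np.array([*S0,0]); x=cz@(-up); y=cz@np.array([np.cos(t),0,np.sin(t)])
    return p,np.column_stack([x,y,np.cross(x,y)])
def foot(d=.1765):
    s=sensors.state(); M=q2r(s["tool_rot"]).as_matrix(); cz=np.array([[np.cos(YW),-np.sin(YW),0],[np.sin(YW),np.cos(YW),0],[0,0,1]])
    f=cz.T@(s["tool_pos"]+d*M[:,0]-np.array([*S0,0])); m=cz.T@M
    print("foot centre (stand)",np.round(f,4),"lean",np.round(np.degrees(np.arctan2(m[0,0],-m[2,0])),1),"roll",np.round(np.degrees(m[1,0]),1),"yaw err",np.round(np.degrees(np.arctan2(m[1,1],m[0,1])),1))
E
python3 - <<'E'
from h import *
st();foot()
p,Rm=place(.030,.08,.19,19); print(p)
go(p,Rm)
E
```

```text
t 19.43 pos [ 0.4136 -0.3367  0.2825] axes [[0.004, 1.0, 0.008], [-0.003, 0.008, -1.0], [-1.0, 0.004, 0.003]] F [ 1.  -0.1  1.8] g 0.157 q [-0.82 -0.2   1.76  0.    1.57 -0.83]
foot centre (stand) [-0.1477 -0.3128  0.106 ] lean 0.2 roll -0.2 yaw err -4.2
[0.50210784 0.06409533 0.35916301]
shift [ -3.1    3.67 -15.99] turn [-0.83  0.18  3.76]
```

Call:
drive_tool(series=[{"x": -1,"y": 0,"z": 0,"ax": 0,"ay": 0,"az": 0},{"x": -2,"y": 0,"z": 0,"ax": 0,"ay": 0,"az": 0},{"x": -3.2,"y": 0,"z": 0,"ax": 0,"ay": 0,"az": 0},{"x": -4.4,"y": 0,"z": 0,"ax": 0,"ay": 0,"az": 0},{"x": -5,"y": 0,"z": 0,"ax": 0,"ay": 0,"az": 0}])

```text
time: 19.85
tool_pos: [0.4131, -0.3362, 0.4062]
tool_rot: [0.503, 0.498, 0.501, -0.498]
contact_force: [-0.2, 0.2, -1.7]
gripper_width: 0.155
```

```bash
python3 - <<'E'
from h import *
st();foot()
p,Rm=place(.030,.08,.19,19); print(p)
go(p,Rm)
E
```

```text
t 19.85 pos [ 0.4131 -0.3362  0.4062] axes [[0.003, 1.0, 0.008], [-0.002, 0.008, -1.0], [-1.0, 0.003, 0.002]] F [-0.2  0.2 -1.7] g 0.155 q [-0.82 -0.21  1.58  0.    1.77 -0.83]
foot centre (stand) [-0.1483 -0.3121  0.2297] lean 0.2 roll -0.1 yaw err -4.2
[0.50210784 0.06409533 0.35916301]
shift [  1.86   3.68 -15.99] turn [-0.84  0.16  3.77]
```

Call:
drive_tool(series=[{"x": 0,"y": 0.2,"z": -0.7,"ax": 0,"ay": 0,"az": 0},{"x": 0,"y": 0.5,"z": -1.8,"ax": 0,"ay": 0,"az": 0},{"x": 0,"y": 0.8,"z": -3,"ax": -0.2,"ay": 0,"az": 0},{"x": 0,"y": 1,"z": -4.2,"ax": -0.3,"ay": 0,"az": 0},{"x": 0,"y": 1.2,"z": -5.4,"ax": -0.4,"ay": 0,"az": 0}])

```text
time: 20.27
tool_pos: [0.4416, -0.1993, 0.4016]
tool_rot: [0.51, 0.49, 0.511, -0.489]
contact_force: [0.4, -0.6, -2.3]
gripper_width: 0.158
```

Call:
drive_tool(series=[{"x": 0,"y": 0.3,"z": -1.2,"ax": 0,"ay": 0,"az": 0},{"x": 0,"y": 0.6,"z": -2.4,"ax": 0,"ay": 0,"az": 0},{"x": 0,"y": 0.8,"z": -3.6,"ax": -0.1,"ay": 0,"az": 0},{"x": 0,"y": 1,"z": -4.8,"ax": -0.2,"ay": 0,"az": 0},{"x": 0,"y": 1.2,"z": -5.8,"ax": -0.4,"ay": 0,"az": 0}])

```text
time: 20.68
tool_pos: [0.4652, -0.0525, 0.402]
tool_rot: [0.519, 0.48, 0.52, -0.48]
contact_force: [0.9, -0.1, -1.3]
gripper_width: 0.153
```

```bash
python3 - <<'E'
from h import *
st();foot()
p,Rm=place(.035,.08,.19,19); print(p)
go(p,Rm)
f=cams.grab_frame("scene");cv2.imwrite("pics/s22.png",f["img"])
E
```

```text
t 20.68 pos [ 0.4652 -0.0525  0.402 ] axes [[-0.001, 0.997, 0.079], [0.002, 0.079, -0.997], [-1.0, -0.001, -0.002]] F [ 0.9 -0.1 -1.3] g 0.153 q [-0.27 -0.37  1.71  0.    1.8  -0.35]
foot centre (stand) [-0.0739 -0.0329  0.2255] lean -0.1 roll 0.1 yaw err -0.2
[0.50709121 0.06450288 0.35916301]
shift [ 1.72  2.04 -4.53] turn [-0.04 -0.02  3.81]
```

View pics/s22.png

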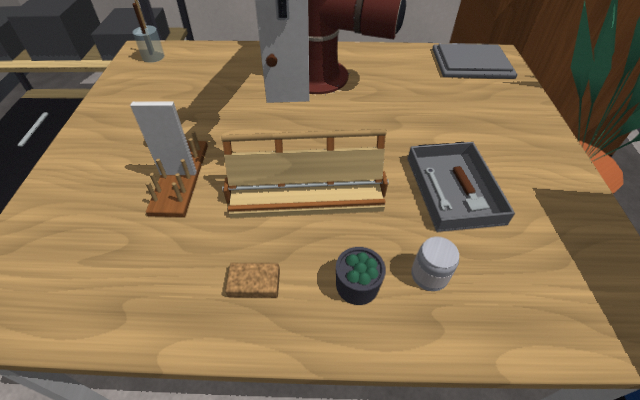

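Call:
drive_tool(series=[{"x": 0,"y": 0.4,"z": -1,"ax": 0,"ay": 0,"az": 0.7},{"x": 0,"y": 0.8,"z": -2,"ax": 0,"ay": 0,"az": 1.5},{"x": 0,"y": 1.3,"z": -3,"ax": 0,"ay": 0,"az": 2.3},{"x": 0,"y": 1.7,"z": -4,"ax": 0,"ay": 0,"az": 3.1},{"x": 0,"y": 2,"z": -4.5,"ax": 0,"ay": 0,"az": 3.8}])

```text
time: 21.15
tool_pos: [0.5066, 0.0637, 0.4021]
tool_rot: [0.591, 0.56, 0.433, -0.386]
contact_force: [-1.1, 0.1, -2.6]
gripper_width: 0.154
```

Call:
drive_tool(series=[{"x": 0,"y": 0,"z": 0,"ax": 0,"ay": 0,"az": 0},{"x": 0,"y": 0,"z": 0,"ax": 0,"ay": 0,"az": 0},{"x": 0,"y": 0,"z": 0,"ax": 0,"ay": 0,"az": 0}])

```text
time: 21.4
tool_pos: [0.5065, 0.0609, 0.4023]
tool_rot: [0.59, 0.559, 0.433, -0.389]
contact_force: [-0.2, -0.6, -1.9]
gripper_width: 0.154
```

```bash
python3 - <<'E'
from h import *
st();foot()
p,Rm=place(.035,.08,.06,19); print(p)
go(p,Rm)
f=cams.grab_frame("scene");cv2.imwrite("pics/s23.png",f["img"])
E
```

```text
t 21.4 pos [0.5065 0.0609 0.4023] axes [[0.323, 0.943, 0.077], [0.025, 0.072, -0.997], [-0.946, 0.324, -0.001]] F [-0.2 -0.6 -1.9] g 0.154 q [-0.05 -0.49  1.82  0.04  1.49 -0.12]
foot centre (stand) [0.0338 0.0762 0.2353] lean 18.9 roll -0.1 yaw err -0.3
[0.50709121 0.06450288 0.22916301]
shift [ 6.56 -2.21 -0.14] turn [-0.05  0.01  0.02]
```

View pics/s23.png

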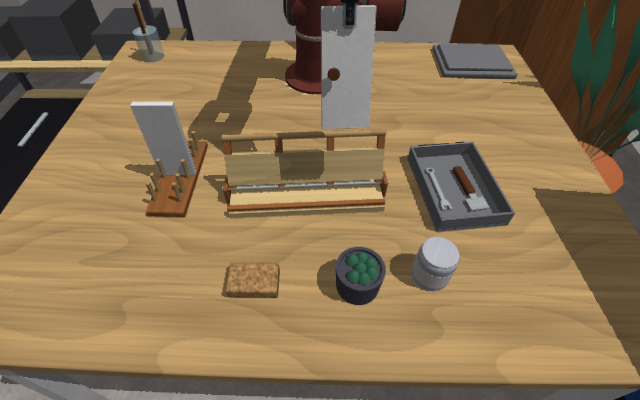

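Call:
drive_tool(series=[{"x": 1,"y": -0.34,"z": 0,"ax": 0,"ay": 0,"az": 0},{"x": 2.4,"y": -0.8,"z": 0,"ax": 0,"ay": 0,"az": 0},{"x": 3.8,"y": -1.28,"z": -0.1,"ax": 0,"ay": 0,"az": 0},{"x": 5.2,"y": -1.75,"z": -0.1,"ax": 0,"ay": 0,"az": 0},{"x": 6.4,"y": -2.15,"z": -0.1,"ax": 0,"ay": 0,"az": 0}])

```text
time: 21.87
tool_pos: [0.5071, 0.0632, 0.2312]
tool_rot: [0.59, 0.559, 0.433, -0.389]
contact_force: [0.2, 0.1, -2.5]
gripper_width: 0.156
```

Call:
drive_tool(series=[{"x": 0,"y": 0,"z": 0,"ax": 0,"ay": 0,"az": 0},{"x": 0,"y": 0,"z": 0,"ax": 0,"ay": 0,"az": 0},{"x": 0,"y": 0,"z": 0,"ax": 0,"ay": 0,"az": 0}])

```text
time: 22.12
tool_pos: [0.5092, 0.0636, 0.2369]
tool_rot: [0.591, 0.56, 0.431, -0.387]
contact_force: [-0.1, 0.5, -1.1]
gripper_width: 0.154
```

```bash
python3 - <<'E'
from h import *
st();foot()
p,Rm=place(.030,.08,.026,20); print(p)
go(p,Rm)
f=cams.grab_frame("scene");crop(f,"s24",190,50,240,180,3.3)
f=cams.grab_frame("top");crop(f,"t24",225,160,200,140,4)
E
```

```text
t 22.12 pos [0.5092 0.0636 0.2369] axes [[0.328, 0.942, 0.076], [0.026, 0.072, -0.997], [-0.944, 0.329, -0.001]] F [-0.1  0.5 -1.1] g 0.154 q [-0.04 -0.46  2.07  0.04  1.2  -0.13]
foot centre (stand) [0.0376 0.0787 0.0702] lean 19.2 roll -0.1 yaw err -0.3
[0.49921373 0.06385864 0.19424989]
shift [ 1.48 -0.94 -0.04] turn [-0.06  0.01  0.16]
```

View pics/s24.png

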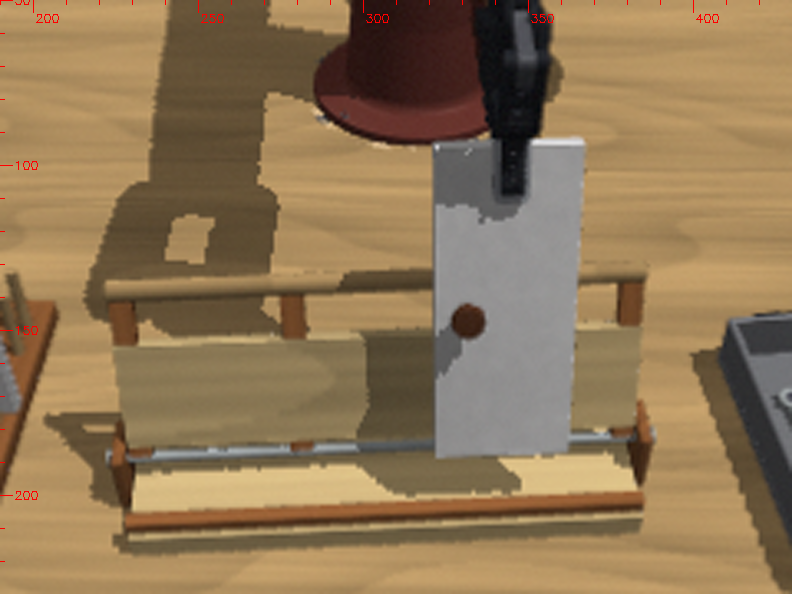

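View pics/t24.png

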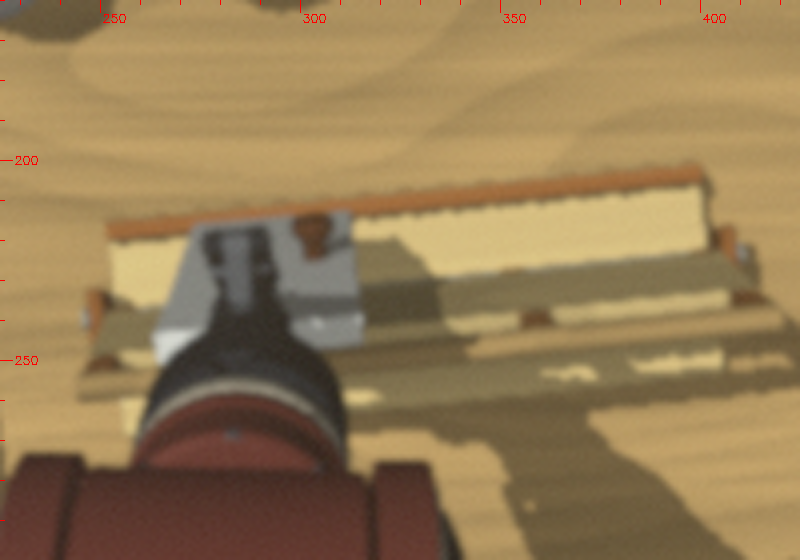

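Call:
drive_tool(series=[{"x": 0.4,"y": -0.25,"z": 0,"ax": 0,"ay": 0,"az": 0.1},{"x": 0.8,"y": -0.5,"z": 0,"ax": 0,"ay": 0,"az": 0.2},{"x": 1.2,"y": -0.75,"z": 0,"ax": 0,"ay": 0,"az": 0.2},{"x": 1.45,"y": -0.9,"z": 0,"ax": 0,"ay": 0,"az": 0.2},{"x": 1.45,"y": -0.9,"z": 0,"ax": 0,"ay": 0,"az": 0.2}])

```text
time: 22.63
tool_pos: [0.4976, 0.0635, 0.1914]
tool_rot: [0.594, 0.563, 0.428, -0.383]
contact_force: [-0.6, -0.2, -2.5]
gripper_width: 0.155
```

Call:
drive_tool(series=[{"x": 0,"y": 0,"z": 0,"ax": 0,"ay": 0,"az": 0},{"x": 0,"y": 0,"z": 0,"ax": 0,"ay": 0,"az": 0}])

```text
time: 22.8
tool_pos: [0.499, 0.0635, 0.1937]
tool_rot: [0.595, 0.564, 0.427, -0.382]
contact_force: [0.2, 0.6, -0.7]
gripper_width: 0.153
```

```bash
python3 - <<'E'
from h import *
st();foot()
p,Rm=place(.030,.08,.019,20); print(p)
go(p,Rm)
f=cams.grab_frame("scene");crop(f,"s25",190,50,240,180,3.3)
E
```

```text
t 22.8 pos [0.499  0.0635 0.1937] axes [[0.343, 0.936, 0.077], [0.027, 0.072, -0.997], [-0.939, 0.344, -0.001]] F [ 0.2  0.6 -0.7] g 0.153 q [-0.05 -0.48  2.16  0.05  1.12 -0.14]
foot centre (stand) [0.0301 0.0796 0.028 ] lean 20.1 roll -0.0 yaw err -0.3
[0.49921373 0.06385864 0.18724989]
shift [ 0.25 -0.08 -0.01] turn [-0.05  0.01 -0.02]
```

View pics/s25.png

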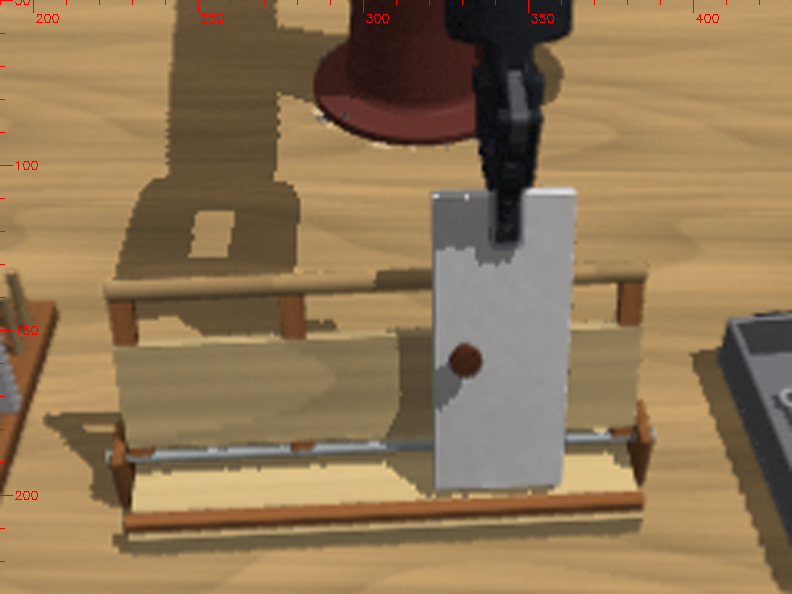

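Call:
drive_tool(series=[{"x": 0.08,"y": -0.03,"z": 0,"ax": 0,"ay": 0,"az": 0},{"x": 0.16,"y": -0.06,"z": 0,"ax": 0,"ay": 0,"az": 0},{"x": 0.22,"y": -0.08,"z": 0,"ax": 0,"ay": 0,"az": 0},{"x": 0.22,"y": -0.08,"z": 0,"ax": 0,"ay": 0,"az": 0},{"x": 0.22,"y": -0.08,"z": 0,"ax": 0,"ay": 0,"az": 0}])

```text
time: 23.27
tool_pos: [0.499, 0.0636, 0.1883]
tool_rot: [0.595, 0.564, 0.427, -0.382]
contact_force: [-2.7, 0.4, 5.3]
gripper_width: 0.155
```

```bash
python3 - <<'E'
from h import *
st();foot()
p,Rm=place(.030,.08,.019,22.5)
go(p,Rm)
E
```

```text
t 23.27 pos [0.499  0.0636 0.1883] axes [[0.343, 0.936, 0.077], [0.027, 0.072, -0.997], [-0.939, 0.344, -0.001]] F [-2.7  0.4  5.3] g 0.155 q [-0.05 -0.47  2.16  0.05  1.1  -0.14]
foot centre (stand) [0.0301 0.0796 0.0226] lean 20.1 roll -0.0 yaw err -0.3
shift [ 0.04 -0.31 -0.01] turn [-0.05  0.01  0.48]
```

Call:
drive_tool(series=[{"x": 0,"y": -0.1,"z": 0,"ax": 0,"ay": 0,"az": 0.15},{"x": 0.02,"y": -0.2,"z": 0,"ax": 0,"ay": 0,"az": 0.32},{"x": 0.03,"y": -0.3,"z": 0,"ax": 0,"ay": 0,"az": 0.48},{"x": 0.03,"y": -0.3,"z": 0,"ax": 0,"ay": 0,"az": 0.48},{"x": 0.03,"y": -0.3,"z": 0,"ax": 0,"ay": 0,"az": 0.48}])

```text
time: 23.68
tool_pos: [0.4923, 0.063, 0.1856]
tool_rot: [0.603, 0.573, 0.415, -0.369]
contact_force: [-3.4, -0.4, 8.0]
gripper_width: 0.154
```

```bash
python3 - <<'E'
from h import *
st();foot()
f=cams.grab_frame("scene");crop(f,"s26",190,50,240,180,3.3)
E
```

```text
t 23.68 pos [0.4923 0.063  0.1856] axes [[0.384, 0.92, 0.077], [0.03, 0.071, -0.997], [-0.923, 0.385, -0.001]] F [-3.4 -0.4  8. ] g 0.154 q [-0.05 -0.52  2.21  0.06  1.07 -0.15]
foot centre (stand) [0.0307 0.0795 0.0227] lean 22.7 roll -0.1 yaw err -0.3
```

View pics/s26.png

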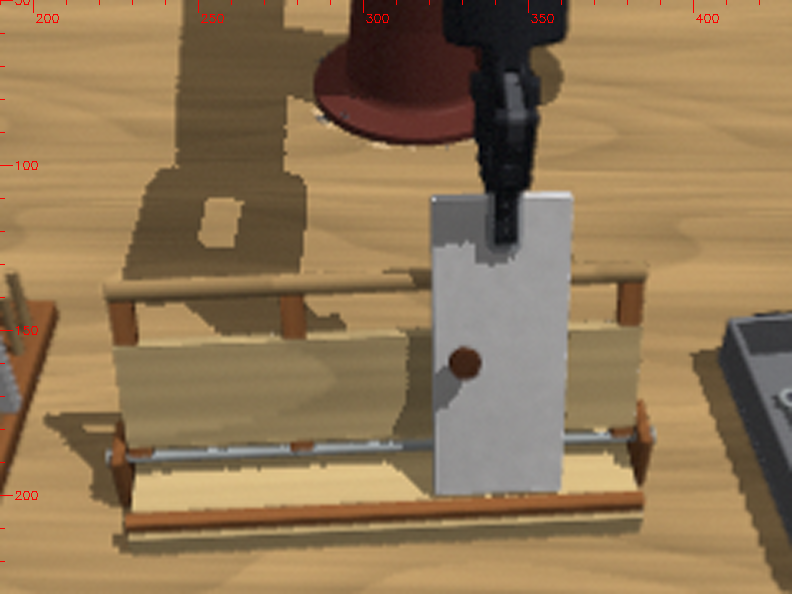

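Call:
drive_tool(series=[{"x": 0,"y": -0.07,"z": 0,"ax": 0,"ay": 0,"az": 0.12},{"x": 0,"y": -0.14,"z": 0,"ax": 0,"ay": 0,"az": 0.24},{"x": 0,"y": -0.14,"z": 0,"ax": 0,"ay": 0,"az": 0.24},{"x": 0,"y": -0.14,"z": 0,"ax": 0,"ay": 0,"az": 0.24}])

```text
time: 24.07
tool_pos: [0.4904, 0.0628, 0.1845]
tool_rot: [0.608, 0.578, 0.407, -0.361]
contact_force: [5.3, 1.4, 3.4]
gripper_width: 0.157
```

```bash
python3 - <<'E'
from h import *
st();foot()
E
```

```text
t 24.07 pos [0.4904 0.0628 0.1845] axes [[0.407, 0.91, 0.077], [0.032, 0.071, -0.997], [-0.913, 0.408, -0.0]] F [5.3 1.4 3.4] g 0.157 q [-0.05 -0.55  2.23  0.06  1.04 -0.15]
foot centre (stand) [0.0328 0.0794 0.0233] lean 24.1 roll -0.1 yaw err -0.2
```

Call:
drive_tool(series=[{"x": 0,"y": 0,"z": 0,"ax": 0,"ay": 0,"az": 0},{"x": 0,"y": 0,"z": 0,"ax": 0,"ay": 0,"az": 0},{"x": 0,"y": 0,"z": 0,"ax": 0,"ay": 0,"az": 0},{"x": 0,"y": 0,"z": 0,"ax": 0,"ay": 0,"az": 0}], hand=0.45)

```text
time: 24.4
tool_pos: [0.4876, 0.0628, 0.1808]
tool_rot: [0.605, 0.576, 0.411, -0.364]
contact_force: [-0.1, -0.6, -0.1]
gripper_width: 0.446
```

```bash
python3 - <<'E'
from h import *
st();foot()
f=cams.grab_frame("scene");crop(f,"s27",190,50,240,180,3.3)
f=cams.grab_frame("wrist");cv2.imwrite("pics/w27.png",f["img"])
E
```

```text
t 24.4 pos [0.4876 0.0628 0.1808] axes [[0.397, 0.915, 0.077], [0.032, 0.07, -0.997], [-0.917, 0.398, -0.001]] F [-0.1 -0.6 -0.1] g 0.446 q [-0.05 -0.55  2.23  0.06  1.05 -0.15]
foot centre (stand) [0.0282 0.0798 0.0189] lean 23.5 roll -0.0 yaw err -0.3
```

View pics/s27.png

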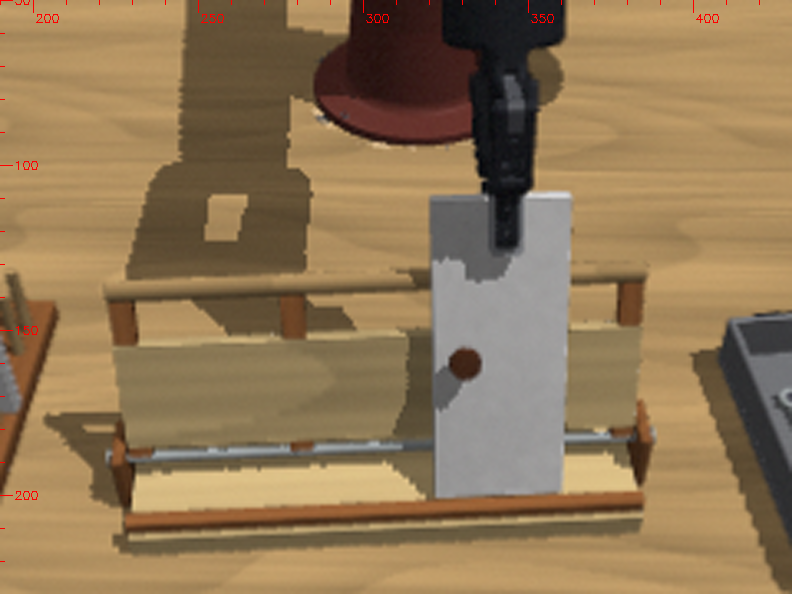

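View pics/w27.png

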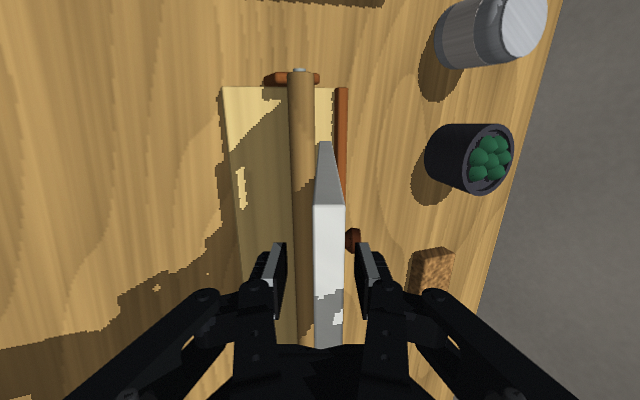

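Call:
drive_tool(series=[{"x": -0.3,"y": 0.15,"z": 0,"ax": 0,"ay": 0,"az": 0},{"x": -1,"y": 0.15,"z": 0,"ax": 0,"ay": 0,"az": 0},{"x": -2,"y": 0.15,"z": 0,"ax": 0,"ay": 0,"az": 0},{"x": -3.2,"y": 0.15,"z": 0,"ax": 0,"ay": 0,"az": 0},{"x": -4.5,"y": 0.15,"z": 0,"ax": 0,"ay": 0,"az": 0}])

```text
time: 24.92
tool_pos: [0.4458, 0.0595, 0.2871]
tool_rot: [0.605, 0.576, 0.411, -0.364]
contact_force: [0.9, -0.1, 0.8]
gripper_width: 0.445
```

```bash
python3 - <<'E'
from h import *
st()
go([.46,-.1,.38],Rdown(-np.pi+.9)); 
f=cams.grab_frame("scene");cv2.imwrite("pics/s28.png",f["img"])
E
```

```text
t 24.92 pos [0.4458 0.0595 0.2871] axes [[0.397, 0.914, 0.077], [0.032, 0.07, -0.997], [-0.917, 0.399, -0.001]] F [ 0.9 -0.1  0.8] g 0.445 q [-0.07 -0.74  2.17  0.06  1.31 -0.15]
shift [-3.39  1.55  6.4 ] turn [26.12 -5.44 -2.35]
```

View pics/s28.png

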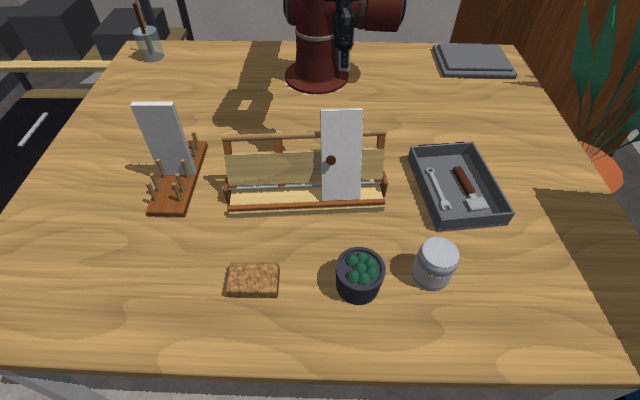

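Call:
drive_tool(series=[{"x": -0.9,"y": 0.4,"z": 1,"ax": 0,"ay": 0,"az": -0.9},{"x": -1.8,"y": 0.8,"z": 2,"ax": 0,"ay": 0,"az": -1.8},{"x": -2.7,"y": 1.2,"z": 3,"ax": 0,"ay": 0,"az": -2.8},{"x": -3.4,"y": 1.5,"z": 4.5,"ax": 0,"ay": 0,"az": -3.8},{"x": -3.4,"y": 1.5,"z": 5.5,"ax": 0,"ay": 0,"az": -4.7}])

```text
time: 25.38
tool_pos: [0.4595, -0.0805, 0.3858]
tool_rot: [0.521, 0.482, 0.516, -0.48]
contact_force: [-0.2, 0.1, 0.3]
gripper_width: 0.449
```

```bash
python3 - <<'E'
from h import *
st()
go([.4875,-.336,.33],Rdown(-np.pi+.0064)); 
E
```

```text
t 25.38 pos [ 0.4595 -0.0805  0.3858] axes [[0.007, 0.997, 0.076], [-0.002, 0.076, -0.997], [-1.0, 0.007, 0.003]] F [-0.2  0.1  0.3] g 0.449 q [-0.33 -0.38  1.74 -0.    1.77 -0.41]
shift [ 2.26  0.33 10.27] turn [-35.2    0.12   0.05]
```

Call:
drive_tool(series=[{"x": 0,"y": 0,"z": 1,"ax": 1.4,"ay": 0,"az": 0},{"x": 0,"y": 0,"z": 2,"ax": 2.8,"ay": 0,"az": 0},{"x": 0,"y": 0,"z": 3,"ax": 4.2,"ay": 0,"az": 0},{"x": 0,"y": 0,"z": 4,"ax": 5.6,"ay": 0,"az": 0},{"x": 0,"y": 0,"z": 5,"ax": 7,"ay": 0,"az": 0}])

```text
time: 25.8
tool_pos: [0.4677, -0.2037, 0.3797]
tool_rot: [0.349, 0.616, 0.348, -0.614]
contact_force: [0.9, -0.4, 0.4]
gripper_width: 0.451
```

Call:
drive_tool(series=[{"x": 0,"y": 0,"z": 0,"ax": 1.4,"ay": 0,"az": 0},{"x": 0,"y": 0,"z": 0,"ax": 2.8,"ay": 0,"az": 0},{"x": 0,"y": 0,"z": 0,"ax": 4.2,"ay": 0,"az": 0},{"x": 0,"y": 0,"z": 0,"ax": 5.6,"ay": 0,"az": 0},{"x": 0,"y": 0,"z": 0,"ax": 7,"ay": 0,"az": 0}])

```text
time: 26.22
tool_pos: [0.4677, -0.2026, 0.3797]
tool_rot: [0.147, 0.692, 0.148, -0.691]
contact_force: [0.6, -0.1, -0.1]
gripper_width: 0.446
```

Call:
drive_tool(series=[{"x": 0,"y": 0,"z": 0,"ax": 1.4,"ay": 0,"az": 0},{"x": 0,"y": 0,"z": 0,"ax": 2.8,"ay": 0,"az": 0},{"x": 0,"y": 0,"z": 0,"ax": 4.2,"ay": 0,"az": 0},{"x": 0,"y": 0,"z": 0,"ax": 5.6,"ay": 0,"az": 0},{"x": 0,"y": 0,"z": 0,"ax": 7,"ay": 0,"az": 0}])

```text
time: 26.63
tool_pos: [0.4677, -0.2024, 0.3797]
tool_rot: [-0.068, 0.705, -0.067, -0.703]
contact_force: [-0.1, 0.1, 0.2]
gripper_width: 0.452
```

Call:
drive_tool(series=[{"x": 0,"y": 0,"z": 0,"ax": 1.4,"ay": 0,"az": 0},{"x": 0,"y": 0,"z": 0,"ax": 2.8,"ay": 0,"az": 0},{"x": 0,"y": 0,"z": 0,"ax": 4.2,"ay": 0,"az": 0},{"x": 0,"y": 0,"z": 0,"ax": 5.6,"ay": 0,"az": 0},{"x": 0,"y": 0,"z": 0,"ax": 7,"ay": 0,"az": 0}])

```text
time: 27.05
tool_pos: [0.4677, -0.2024, 0.3797]
tool_rot: [-0.276, 0.652, -0.275, -0.65]
contact_force: [-0.5, -0.1, -0.6]
gripper_width: 0.452
```

```bash
python3 - <<'E'
from h import *
st()
go([.4875,-.336,.32],Rdown(-np.pi+.0064)); 
E
```

```text
t 27.05 pos [ 0.4677 -0.2024  0.3797] axes [[0.002, -0.718, -0.696], [0.001, -0.696, 0.718], [-1.0, -0.002, -0.001]] F [-0.5 -0.1 -0.6] g 0.452 q [-0.56 -0.27  1.67  0.    1.74  1.82]
shift [ 2.39  3.15 -4.39] turn [ 8.74 -0.    0.03]
```

Call:
drive_tool(series=[{"x": 0.3,"y": 0.7,"z": -1,"ax": 1.4,"ay": 0,"az": 0},{"x": 0.8,"y": 1.4,"z": -2,"ax": 2.8,"ay": 0,"az": 0},{"x": 1.2,"y": 2.1,"z": -3,"ax": 4.2,"ay": 0,"az": 0},{"x": 1.7,"y": 2.8,"z": -4,"ax": 5.6,"ay": 0,"az": 0},{"x": 2.2,"y": 3.1,"z": -4.4,"ax": 7,"ay": 0,"az": 0}])

```text
time: 27.47
tool_pos: [0.4894, -0.3383, 0.3236]
tool_rot: [-0.46, 0.538, -0.459, -0.537]
contact_force: [-0.2, 0.1, -0.4]
gripper_width: 0.45
```

Call:
drive_tool(series=[{"x": 0,"y": 0,"z": 0,"ax": 1.4,"ay": 0,"az": 0},{"x": 0,"y": 0,"z": 0,"ax": 1.7,"ay": 0,"az": 0},{"x": 0,"y": 0,"z": 0,"ax": 1.7,"ay": 0,"az": 0},{"x": 0,"y": 0,"z": 0,"ax": 1.7,"ay": 0,"az": 0}])

```text
time: 27.8
tool_pos: [0.4894, -0.3353, 0.3245]
tool_rot: [-0.496, 0.505, -0.495, -0.504]
contact_force: [-0.2, -0.5, -0.3]
gripper_width: 0.449
```

```bash
python3 - <<'E'
from h import *
f=cams.grab_frame("wrist");cv2.imwrite("pics/w29.png",f["img"])
st()
go([.4875,-.336,.195],Rdown(-np.pi+.0064)); 
E
```

```text
t 27.85 pos [ 0.4894 -0.3351  0.3246] axes [[0.002, -1.0, -0.017], [0.001, -0.017, 1.0], [-1.0, -0.002, 0.001]] F [-1.3 -0.4  0. ] g 0.448 q [-0.73 -0.06  1.57  0.    1.63  2.4 ]
shift [ 5.18  0.09 -0.04] turn [0.12 0.01 0.03]
```

View pics/w29.png

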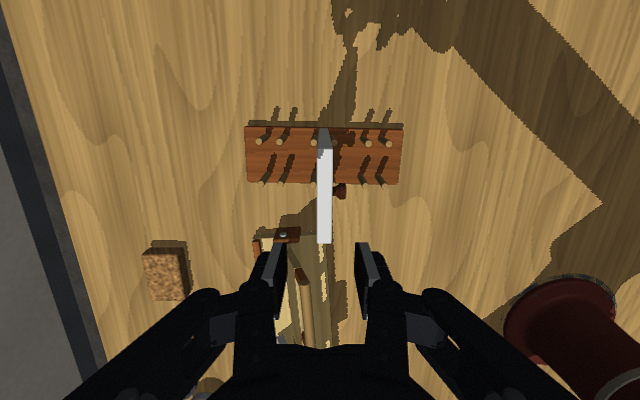

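```bash
python3 - <<'E'
from h import *
f=cams.grab_frame("wrist")
for u in [(317,148),(333,148),(317,243),(331,243)]: print(np.round(at_z(f,u,.23),4))
st()
E
```

```text
[ 0.4942 -0.382   0.23  ]
[ 0.4808 -0.3822  0.23  ]
[ 0.493  -0.2929  0.23  ]
[ 0.4798 -0.2932  0.23  ]
t 27.9 pos [ 0.4894 -0.335   0.3247] axes [[0.002, -1.0, -0.017], [0.001, -0.017, 1.0], [-1.0, -0.002, 0.001]] F [0.3 0.6 0.2] g 0.452 q [-0.73 -0.06  1.57  0.    1.63  2.4 ]
```

Call:
drive_tool(series=[{"x": 1.2,"y": 0.1,"z": 0,"ax": 0.1,"ay": 0,"az": 0},{"x": 2.5,"y": 0.1,"z": 0,"ax": 0.1,"ay": 0,"az": 0},{"x": 3.8,"y": 0.1,"z": 0,"ax": 0.1,"ay": 0,"az": 0},{"x": 4.8,"y": 0.1,"z": 0,"ax": 0.1,"ay": 0,"az": 0},{"x": 5.1,"y": 0.1,"z": 0,"ax": 0.1,"ay": 0,"az": 0}])

```text
time: 28.32
tool_pos: [0.485, -0.3329, 0.1915]
tool_rot: [0.498, -0.499, 0.497, 0.505]
contact_force: [-0.6, -0.1, -0.8]
gripper_width: 0.448
```

Call:
drive_tool(series=[{"x": 0,"y": 0,"z": 0,"ax": 0,"ay": 0,"az": 0},{"x": 0,"y": 0,"z": 0,"ax": 0,"ay": 0,"az": 0},{"x": 0,"y": 0,"z": 0,"ax": 0,"ay": 0,"az": 0}])

```text
time: 28.57
tool_pos: [0.4881, -0.3358, 0.1996]
tool_rot: [-0.499, 0.504, -0.497, -0.5]
contact_force: [-0.2, -0.9, 0.1]
gripper_width: 0.446
```

```bash
python3 - <<'E'
from h import *
f=cams.grab_frame("wrist");cv2.imwrite("pics/w30.png",f["img"])
st()
E
```

```text
t 28.62 pos [ 0.4882 -0.336   0.1998] axes [[0.005, -1.0, -0.008], [-0.002, -0.008, 1.0], [-1.0, -0.005, -0.002]] F [ 0.4 -0.4  0.9] g 0.446 q [-0.73 -0.01  1.73  0.    1.42  2.4 ]
```

View pics/w30.png

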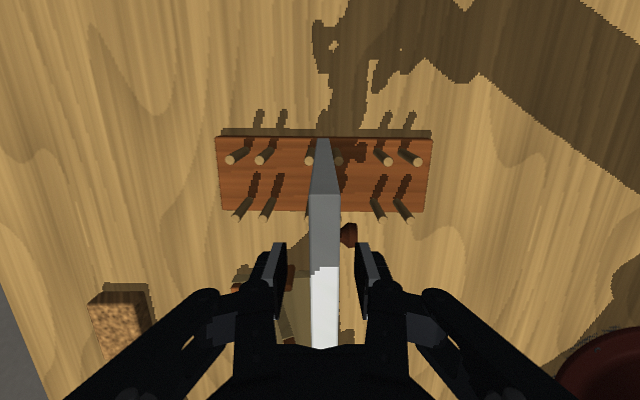

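Door centred (cols 310–340). Drop 4 mm, then close and lift.

Call:
drive_tool(series=[{"x": 0.15,"y": -0.1,"z": 0,"ax": 0,"ay": 0,"az": 0},{"x": 0.15,"y": -0.1,"z": 0,"ax": 0,"ay": 0,"az": 0},{"x": 0.15,"y": -0.1,"z": 0,"ax": 0,"ay": 0,"az": 0}])

```text
time: 28.87
tool_pos: [0.4898, -0.3351, 0.1935]
tool_rot: [-0.499, 0.502, -0.497, -0.501]
contact_force: [0.1, 0.2, -0.9]
gripper_width: 0.453
```

Call:
drive_tool(series=[{"x": 0,"y": 0,"z": 0,"ax": 0,"ay": 0,"az": 0},{"x": 0,"y": 0,"z": 0,"ax": 0,"ay": 0,"az": 0},{"x": 0,"y": 0,"z": 0,"ax": 0,"ay": 0,"az": 0},{"x": 0,"y": 0,"z": 0,"ax": 0,"ay": 0,"az": 0},{"x": 0,"y": 0,"z": 0,"ax": 0,"ay": 0,"az": 0}], hand=0)

```text
time: 29.28
tool_pos: [0.4891, -0.335, 0.1932]
tool_rot: [0.499, -0.502, 0.498, 0.502]
contact_force: [-1.5, -0.4, 3.1]
gripper_width: 0.157
```

```bash
python3 - <<'E'
from h import *
st()
E
```

```text
t 29.28 pos [ 0.4891 -0.335   0.1932] axes [[0.001, -1.0, -0.007], [0.001, -0.007, 1.0], [-1.0, -0.001, 0.001]] F [-1.5 -0.4  3.1] g 0.157 q [-0.73  0.    1.73  0.    1.41  2.41]
```

Call:
drive_tool(series=[{"x": -0.5,"y": 0,"z": 0,"ax": 0,"ay": 0,"az": 0},{"x": -1.2,"y": 0,"z": 0,"ax": 0,"ay": 0,"az": 0},{"x": -1.9,"y": 0,"z": 0,"ax": 0,"ay": 0,"az": 0},{"x": -2.6,"y": 0,"z": 0,"ax": 0,"ay": 0,"az": 0},{"x": -3.4,"y": 0,"z": 0,"ax": 0,"ay": 0,"az": 0}])

```text
time: 29.7
tool_pos: [0.4893, -0.3346, 0.2783]
tool_rot: [0.499, -0.502, 0.497, 0.502]
contact_force: [-0.4, -0.5, -1.2]
gripper_width: 0.153
```

Call:
drive_tool(series=[{"x": -1,"y": 0,"z": 0,"ax": 0,"ay": 0,"az": 0},{"x": -2,"y": 0,"z": 0,"ax": 0,"ay": 0,"az": 0},{"x": -3.2,"y": 0,"z": 0,"ax": 0,"ay": 0,"az": 0},{"x": -4.4,"y": 0,"z": 0,"ax": 0,"ay": 0,"az": 0},{"x": -5.2,"y": 0,"z": 0,"ax": 0,"ay": 0,"az": 0}])

```text
time: 30.12
tool_pos: [0.4897, -0.3352, 0.412]
tool_rot: [-0.499, 0.504, -0.497, -0.5]
contact_force: [-0.6, 0.5, -1.8]
gripper_width: 0.153
```

```bash
python3 - <<'E'
from h import *
st()
f=cams.grab_frame("scene");cv2.imwrite("pics/s31.png",f["img"])
go([.45,-.2,.41],Rdown(YW))
E
```

```text
t 30.12 pos [ 0.4897 -0.3352  0.412 ] axes [[0.006, -1.0, -0.008], [-0.001, -0.008, 1.0], [-1.0, -0.006, -0.001]] F [-0.6  0.5 -1.8] g 0.153 q [-0.73 -0.07  1.44  0.    1.77  2.41]
shift [0.21 1.57 5.45] turn [35.16  0.18  0.11]
```

View pics/s31.png

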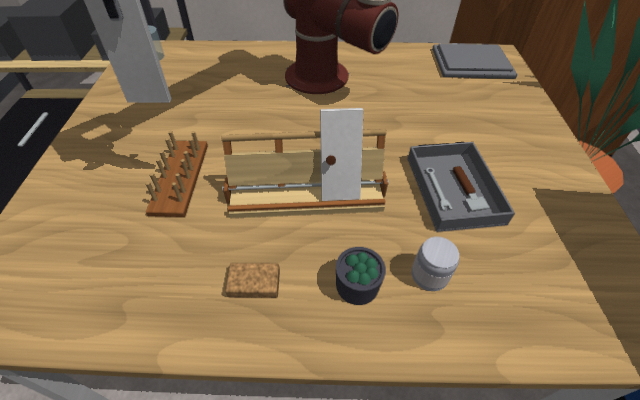

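Call:
drive_tool(series=[{"x": 0,"y": 0,"z": 0,"ax": -1.2,"ay": 0,"az": 0},{"x": 0,"y": 0,"z": 0,"ax": -2.5,"ay": 0,"az": 0},{"x": 0,"y": 0,"z": 0,"ax": -3.8,"ay": 0,"az": 0},{"x": 0,"y": 0,"z": 0,"ax": -5.2,"ay": 0,"az": 0},{"x": 0,"y": 0,"z": 0,"ax": -6.6,"ay": 0,"az": 0}])

```text
time: 30.58
tool_pos: [0.4892, -0.3349, 0.4068]
tool_rot: [-0.334, 0.624, -0.332, -0.624]
contact_force: [-0.5, -0.4, -1.1]
gripper_width: 0.156
```

Call:
drive_tool(series=[{"x": 0,"y": 0,"z": 0,"ax": -1.4,"ay": 0,"az": 0},{"x": 0,"y": 0,"z": 0,"ax": -2.8,"ay": 0,"az": 0},{"x": 0,"y": 0,"z": 0,"ax": -4.2,"ay": 0,"az": 0},{"x": 0,"y": 0,"z": 0,"ax": -5.6,"ay": 0,"az": 0},{"x": 0,"y": 0,"z": 0,"ax": -7,"ay": 0,"az": 0}])

```text
time: 31.0
tool_pos: [0.4892, -0.3349, 0.4068]
tool_rot: [-0.131, 0.695, -0.129, -0.695]
contact_force: [0.1, -0.2, -1.6]
gripper_width: 0.157
```

Call:
drive_tool(series=[{"x": 0,"y": 0,"z": 0,"ax": -1.4,"ay": 0,"az": 0},{"x": 0,"y": 0,"z": 0,"ax": -2.8,"ay": 0,"az": 0},{"x": 0,"y": 0,"z": 0,"ax": -4.2,"ay": 0,"az": 0},{"x": 0,"y": 0,"z": 0,"ax": -5.6,"ay": 0,"az": 0},{"x": 0,"y": 0,"z": 0,"ax": -7,"ay": 0,"az": 0}])

```text
time: 31.42
tool_pos: [0.4892, -0.3349, 0.4068]
tool_rot: [0.084, 0.703, 0.086, -0.701]
contact_force: [0.6, -0.2, -1.9]
gripper_width: 0.158
```

Call:
drive_tool(series=[{"x": 0,"y": 0,"z": 0,"ax": -1.4,"ay": 0,"az": 0},{"x": 0,"y": 0,"z": 0,"ax": -2.8,"ay": 0,"az": 0},{"x": 0,"y": 0,"z": 0,"ax": -4.2,"ay": 0,"az": 0},{"x": 0,"y": 0,"z": 0,"ax": -5.6,"ay": 0,"az": 0},{"x": 0,"y": 0,"z": 0,"ax": -7,"ay": 0,"az": 0}])

```text
time: 31.83
tool_pos: [0.4892, -0.3349, 0.4069]
tool_rot: [0.292, 0.645, 0.293, -0.643]
contact_force: [-0.6, -0.2, -1.1]
gripper_width: 0.156
```

Call:
drive_tool(series=[{"x": 0,"y": 0,"z": 0,"ax": -1.4,"ay": 0,"az": 0},{"x": 0,"y": 0,"z": 0,"ax": -2.8,"ay": 0,"az": 0},{"x": 0,"y": 0,"z": 0,"ax": -4.2,"ay": 0,"az": 0},{"x": 0,"y": 0,"z": 0,"ax": -5.6,"ay": 0,"az": 0},{"x": 0,"y": 0,"z": 0,"ax": -7,"ay": 0,"az": 0}])

```text
time: 32.25
tool_pos: [0.4892, -0.3349, 0.4068]
tool_rot: [0.472, 0.527, 0.472, -0.525]
contact_force: [0.0, -0.2, -2.5]
gripper_width: 0.154
```

```bash
python3 - <<'E'
from h import *
st();foot(.1732)
p,Rm=place(.035,-.08,.19,0,.1732); print(p)
go([*p[:2],.405],Rdown(YW))
E
```

```text
t 32.25 pos [ 0.4892 -0.3349  0.4068] axes [[0.001, 0.994, -0.108], [0.002, -0.108, -0.994], [-1.0, 0.001, -0.002]] F [ 0.  -0.2 -2.5] g 0.154 q [-0.73 -0.07  1.45  0.    1.76 -0.62]
foot centre (stand) [-0.0726 -0.3162  0.2336] lean 0.1 roll 0.1 yaw err -10.9
[ 0.5774043  -0.09028097  0.3632    ]
shift [  0.1    2.45 -10.11] turn [-2.18 -0.03 -0.02]
```

Call:
drive_tool(series=[{"x": 0,"y": 0,"z": -0.7,"ax": -0.4,"ay": 0,"az": 0},{"x": 0,"y": 0,"z": -1.8,"ax": -0.9,"ay": 0,"az": 0},{"x": 0,"y": 0,"z": -3,"ax": -1.4,"ay": 0,"az": 0},{"x": 0,"y": 0.1,"z": -4.2,"ax": -1.8,"ay": 0,"az": 0},{"x": 0,"y": 0.1,"z": -5.4,"ax": -2.2,"ay": 0,"az": 0}])

```text
time: 32.67
tool_pos: [0.5071, -0.1992, 0.4073]
tool_rot: [0.519, 0.481, 0.519, -0.479]
contact_force: [0.2, 0.1, -1.3]
gripper_width: 0.162
```

```bash
python3 - <<'E'
from h import *
st();foot(.1732)
p,Rm=place(.035,-.08,.23,19,.1732); print(p)
go(p,Rm)
E
```

```text
t 32.67 pos [ 0.5071 -0.1992  0.4073] axes [[0.002, 0.997, 0.078], [0.002, 0.078, -0.997], [-1.0, 0.002, -0.002]] F [ 0.2  0.1 -1.3] g 0.162 q [-0.51 -0.18  1.55  0.    1.77 -0.59]
foot centre (stand) [-0.0436 -0.1824  0.2341] lean 0.1 roll 0.1 yaw err -0.2
[ 0.52120352 -0.09487716  0.39604279]
shift [ 0.46  0.89 -4.11] turn [-0.04 -0.02  3.78]
```

Call:
drive_tool(series=[{"x": 0,"y": 0.2,"z": -0.9,"ax": 0,"ay": 0,"az": 0.7},{"x": 0,"y": 0.4,"z": -1.8,"ax": 0,"ay": 0,"az": 1.5},{"x": 0.1,"y": 0.6,"z": -2.7,"ax": 0,"ay": 0,"az": 2.3},{"x": 0.2,"y": 0.8,"z": -3.5,"ax": 0,"ay": 0,"az": 3.1},{"x": 0.3,"y": 0.9,"z": -4.1,"ax": 0,"ay": 0,"az": 3.8}])

```text
time: 33.08
tool_pos: [0.5214, -0.0948, 0.4003]
tool_rot: [0.591, 0.561, 0.432, -0.386]
contact_force: [1.0, -0.1, -1.2]
gripper_width: 0.157
```

Call:
drive_tool(series=[{"x": 0,"y": 0,"z": 0,"ax": 0,"ay": 0,"az": 0},{"x": 0,"y": 0,"z": 0,"ax": 0,"ay": 0,"az": 0},{"x": 0,"y": 0,"z": 0,"ax": 0,"ay": 0,"az": 0}])

```text
time: 33.33
tool_pos: [0.5215, -0.0974, 0.4007]
tool_rot: [0.591, 0.56, 0.432, -0.388]
contact_force: [0.2, -0.3, -1.5]
gripper_width: 0.161
```

```bash
python3 - <<'E'
from h import *
st();foot(.1732)
p,Rm=place(.035,-.08,.065,19,.1732); print(p)
go(p,Rm)
f=cams.grab_frame("scene");cv2.imwrite("pics/s32.png",f["img"])
E
```

```text
t 33.33 pos [ 0.5215 -0.0974  0.4007] axes [[0.325, 0.942, 0.077], [0.026, 0.073, -0.997], [-0.945, 0.326, -0.001]] F [ 0.2 -0.3 -1.5] g 0.161 q [-0.41 -0.43  1.78  0.15  1.5  -0.47]
foot centre (stand) [ 0.0352 -0.0826  0.237 ] lean 19.1 roll -0.0 yaw err -0.3
[ 0.52120352 -0.09487716  0.23104279]
shift [ 6.41 -2.22 -0.09] turn [-0.05  0.01 -0.01]
```

View pics/s32.png

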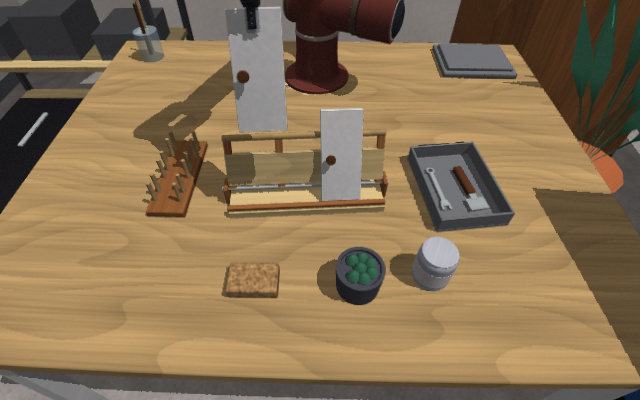

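Knob out, square, clear of the first door. Down.

Call:
drive_tool(series=[{"x": 1,"y": -0.35,"z": 0,"ax": 0,"ay": 0,"az": 0},{"x": 2.4,"y": -0.83,"z": 0,"ax": 0,"ay": 0,"az": 0},{"x": 3.8,"y": -1.3,"z": 0,"ax": 0,"ay": 0,"az": 0},{"x": 5.2,"y": -1.8,"z": -0.1,"ax": 0,"ay": 0,"az": 0},{"x": 6.3,"y": -2.2,"z": -0.1,"ax": 0,"ay": 0,"az": 0}])

```text
time: 33.8
tool_pos: [0.5202, -0.095, 0.2305]
tool_rot: [0.59, 0.56, 0.433, -0.388]
contact_force: [0.0, 0.1, -2.5]
gripper_width: 0.155
```

Call:
drive_tool(series=[{"x": 0,"y": 0,"z": 0,"ax": 0,"ay": 0,"az": 0},{"x": 0,"y": 0,"z": 0,"ax": 0,"ay": 0,"az": 0},{"x": 0,"y": 0,"z": 0,"ax": 0,"ay": 0,"az": 0}])

```text
time: 34.05
tool_pos: [0.5223, -0.0957, 0.2367]
tool_rot: [0.592, 0.56, 0.431, -0.387]
contact_force: [0.0, -0.1, -1.0]
gripper_width: 0.153
```

```bash
python3 - <<'E'
from h import *
st();foot(.1732)
p,Rm=place(.030,-.08,.026,20,.1732); print(p)
go(p,Rm)
E
```

```text
t 34.05 pos [ 0.5223 -0.0957  0.2367] axes [[0.329, 0.941, 0.076], [0.025, 0.072, -0.997], [-0.944, 0.33, 0.0]] F [ 0.  -0.1 -1. ] g 0.153 q [-0.4  -0.4   2.03  0.16  1.22 -0.51]
foot centre (stand) [ 0.0369 -0.0813  0.0732] lean 19.3 roll -0.1 yaw err -0.3
[ 0.51338016 -0.09551697  0.1911489 ]
shift [ 1.6  -0.94 -0.03] turn [-0.05  0.02  0.14]
```

Call:
drive_tool(series=[{"x": 0.4,"y": -0.25,"z": 0,"ax": 0,"ay": 0,"az": 0.1},{"x": 0.8,"y": -0.5,"z": 0,"ax": 0,"ay": 0,"az": 0.1},{"x": 1.2,"y": -0.75,"z": 0,"ax": 0,"ay": 0,"az": 0.1},{"x": 1.6,"y": -0.95,"z": 0,"ax": 0,"ay": 0,"az": 0.1},{"x": 1.6,"y": -0.95,"z": 0,"ax": 0,"ay": 0,"az": 0.1}])

```text
time: 34.47
tool_pos: [0.5101, -0.0951, 0.1855]
tool_rot: [0.592, 0.562, 0.431, -0.386]
contact_force: [-0.8, 0.8, -1.6]
gripper_width: 0.153
```

Call:
drive_tool(series=[{"x": 0,"y": 0,"z": 0,"ax": 0,"ay": 0,"az": 0},{"x": 0,"y": 0,"z": 0,"ax": 0,"ay": 0,"az": 0}])

```text
time: 34.63
tool_pos: [0.5119, -0.0955, 0.1889]
tool_rot: [0.593, 0.562, 0.43, -0.385]
contact_force: [-0.1, -0.5, -1.2]
gripper_width: 0.156
```

```bash
python3 - <<'E'
from h import *
st();foot(.1732)
p,Rm=place(.030,-.08,.019,20,.1732); print(p)
go(p,Rm)
f=cams.grab_frame("scene");crop(f,"s33",190,50,240,180,3.3)
E
```

```text
t 34.63 pos [ 0.5119 -0.0955  0.1889] axes [[0.335, 0.939, 0.077], [0.027, 0.072, -0.997], [-0.942, 0.336, -0.001]] F [-0.1 -0.5 -1.2] g 0.156 q [-0.41 -0.4   2.11  0.18  1.13 -0.54]
foot centre (stand) [ 0.0275 -0.08    0.0257] lean 19.6 roll -0.0 yaw err -0.3
[ 0.51338016 -0.09551697  0.1841489 ]
shift [ 0.2  -0.01  0.  ] turn [-0.05  0.01  0.07]
```

View pics/s33.png

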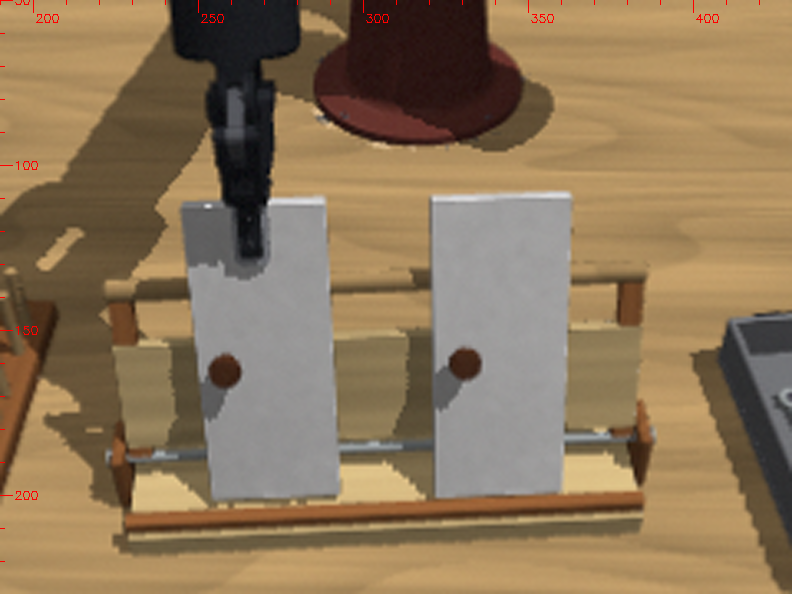

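Call:
drive_tool(series=[{"x": 0.08,"y": -0.02,"z": 0,"ax": 0,"ay": 0,"az": 0},{"x": 0.16,"y": -0.03,"z": 0,"ax": 0,"ay": 0,"az": 0},{"x": 0.2,"y": -0.03,"z": 0,"ax": 0,"ay": 0,"az": 0},{"x": 0.2,"y": -0.03,"z": 0,"ax": 0,"ay": 0,"az": 0},{"x": 0.2,"y": -0.03,"z": 0,"ax": 0,"ay": 0,"az": 0}])

```text
time: 35.1
tool_pos: [0.5131, -0.0956, 0.1849]
tool_rot: [0.593, 0.562, 0.429, -0.384]
contact_force: [-3.6, -0.3, 6.0]
gripper_width: 0.157
```

```bash
python3 - <<'E'
from h import *
st();foot(.1732)
p,Rm=place(.029,-.08,.019,22.5,.1732)
go(p,Rm)
E
```

```text
t 35.1 pos [ 0.5131 -0.0956  0.1849] axes [[0.336, 0.939, 0.077], [0.026, 0.073, -0.997], [-0.942, 0.337, -0.0]] F [-3.6 -0.3  6. ] g 0.157 q [-0.41 -0.4   2.11  0.18  1.13 -0.54]
foot centre (stand) [ 0.0289 -0.0803  0.0219] lean 19.7 roll -0.1 yaw err -0.2
shift [ 0.02 -0.34 -0.  ] turn [-0.04  0.02  0.56]
```

Call:
drive_tool(series=[{"x": 0,"y": -0.11,"z": 0,"ax": 0,"ay": 0,"az": 0.18},{"x": 0,"y": -0.23,"z": 0,"ax": 0,"ay": 0,"az": 0.38},{"x": 0,"y": -0.34,"z": 0,"ax": 0,"ay": 0,"az": 0.56},{"x": 0,"y": -0.4,"z": 0,"ax": 0,"ay": 0,"az": 0.66},{"x": 0,"y": -0.4,"z": 0,"ax": 0,"ay": 0,"az": 0.66}])

```text
time: 35.52
tool_pos: [0.5046, -0.0964, 0.1815]
tool_rot: [0.605, 0.576, 0.411, -0.366]
contact_force: [8.3, 0.9, 0.8]
gripper_width: 0.154
```

```bash
python3 - <<'E'
from h import *
st();foot(.1732)
E
```

```text
t 35.52 pos [ 0.5046 -0.0964  0.1815] axes [[0.395, 0.915, 0.076], [0.03, 0.07, -0.997], [-0.918, 0.397, 0.0]] F [8.3 0.9 0.8] g 0.154 q [-0.44 -0.46  2.17  0.22  1.08 -0.59]
foot centre (stand) [ 0.0306 -0.0805  0.0225] lean 23.4 roll -0.1 yaw err -0.3
```

Rail contact (Fx +8). Release and retract.

Call:
drive_tool(series=[{"x": 0,"y": 0,"z": 0,"ax": 0,"ay": 0,"az": 0},{"x": 0,"y": 0,"z": 0,"ax": 0,"ay": 0,"az": 0},{"x": 0,"y": 0,"z": 0,"ax": 0,"ay": 0,"az": 0},{"x": 0,"y": 0,"z": 0,"ax": 0,"ay": 0,"az": 0}], hand=0.45)

```text
time: 35.85
tool_pos: [0.5025, -0.0959, 0.179]
tool_rot: [0.603, 0.574, 0.414, -0.368]
contact_force: [0.4, -1.0, 0.4]
gripper_width: 0.452
```

```bash
python3 - <<'E'
from h import *
st()
f=cams.grab_frame("wrist");cv2.imwrite("pics/w34.png",f["img"])
E
```

```text
t 35.85 pos [ 0.5025 -0.0959  0.179 ] axes [[0.386, 0.919, 0.077], [0.032, 0.07, -0.997], [-0.922, 0.388, -0.002]] F [ 0.4 -1.   0.4] g 0.452 q [-0.44 -0.46  2.17  0.22  1.08 -0.59]
```

View pics/w34.png

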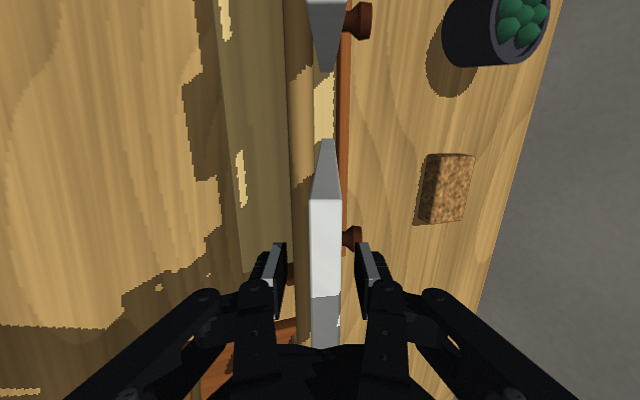

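Call:
drive_tool(series=[{"x": -0.3,"y": 0.05,"z": 0,"ax": 0,"ay": 0,"az": 0},{"x": -1,"y": 0.05,"z": 0,"ax": 0,"ay": 0,"az": 0},{"x": -2,"y": 0.05,"z": 0,"ax": 0,"ay": 0,"az": 0},{"x": -3.2,"y": 0.05,"z": 0,"ax": 0,"ay": 0,"az": 0},{"x": -4.5,"y": 0.05,"z": 0,"ax": 0,"ay": 0,"az": 0}])

```text
time: 36.32
tool_pos: [0.4596, -0.0991, 0.2844]
tool_rot: [0.603, 0.574, 0.414, -0.368]
contact_force: [0.2, -0.4, 0.6]
gripper_width: 0.45
```

Call:
drive_tool(series=[{"x": -1.5,"y": 0,"z": 0,"ax": 0,"ay": 0,"az": 0},{"x": -3,"y": 0,"z": 0,"ax": 0,"ay": 0,"az": 0},{"x": -3,"y": -1,"z": 2,"ax": 0,"ay": 0,"az": 0},{"x": -3,"y": -1,"z": 3,"ax": 0,"ay": 0,"az": 0}])

```text
time: 36.65
tool_pos: [0.4142, -0.1782, 0.3485]
tool_rot: [0.608, 0.572, 0.412, -0.366]
contact_force: [0.5, -0.1, -0.5]
gripper_width: 0.45
```

```bash
python3 - <<'E'
from h import *
st()
f=cams.grab_frame("scene");cv2.imwrite("pics/s35.png",f["img"])
g=cams.grab_frame("top");cv2.imwrite("pics/t35.png",g["img"]); crop(f,"s35c",190,70,330,170,2.4)
# predicted door outlines
cz=np.array([[np.cos(YW),-np.sin(YW),0],[np.sin(YW),np.cos(YW),0],[0,0,1]])
t=np.radians(23.3);up=np.array([-np.sin(t),0,np.cos(t)]);nx=np.array([np.cos(t),0,np.sin(t)])
for fy in(.08,-.08):
    P=[cz@(np.array([.03,fy,.0228])+h*up+.007*nx+np.array([0,w,0]))+[*S0,0] for h,w in[(0,-.045),(0,.045),(.21,.045),(.21,-.045)]]
    print(proj(f,P).round(1).tolist(),proj(g,P).round(1).tolist())
E
```

```text
t 36.65 pos [ 0.4142 -0.1782  0.3485] axes [[0.394, 0.915, 0.082], [0.027, 0.077, -0.997], [-0.919, 0.395, 0.006]] F [ 0.5 -0.1 -0.5] g 0.45 q [-0.76 -0.68  2.04  0.3   1.5  -0.82]
[[321.2, 199.9], [359.8, 198.2], [362.8, 108.2], [319.9, 109.8]] [[311.3, 217.7], [273.8, 221.3], [266.0, 256.7], [314.5, 251.8]]
[[252.0, 203.0], [291.0, 201.3], [286.2, 111.0], [242.7, 112.6]] [[377.3, 211.2], [340.3, 214.9], [351.8, 248.0], [399.3, 243.2]]
```

View pics/s35c.png

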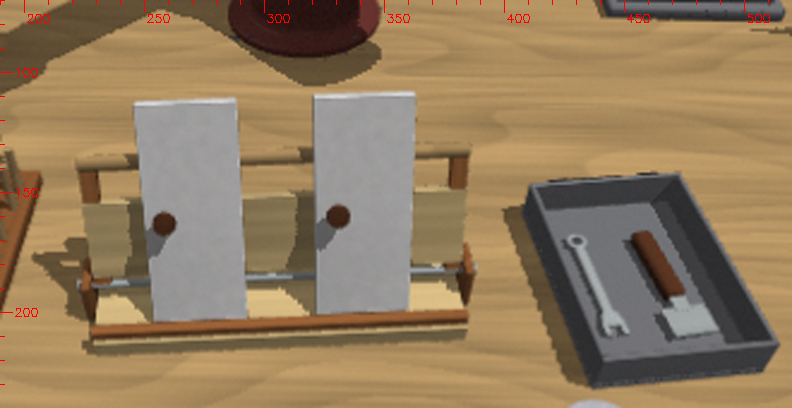

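View pics/t35.png

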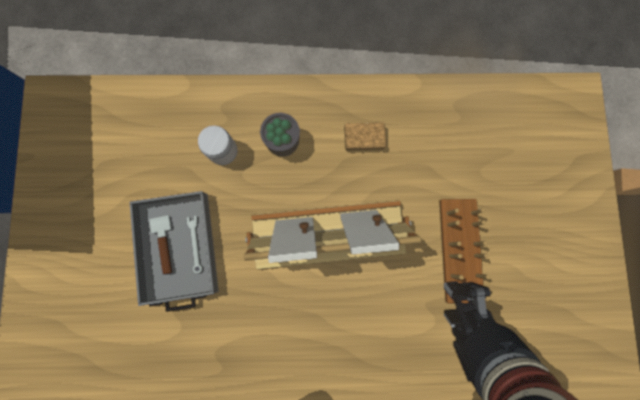

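```bash
python3 - <<'E'
from h import *
st(); print(workorder.job_done())
E
```

```text
t 36.75 pos [ 0.413  -0.1823  0.3435] axes [[0.387, 0.919, 0.07], [0.027, 0.064, -0.998], [-0.922, 0.388, 0.0]] F [ 0.2  0.2 -0.9] g 0.454 q [-0.77 -0.67  2.04  0.29  1.5  -0.82]
the job is handed in; nothing more can be done
None
```

The job is handed in at about 36.8 s of the 210 s allowed; `job_done` gives no verdict.

- **Tools:** This run had a spanner and a scraper, no pliers. Both lay let go in the case before I moved the backrest.
- **Backrest:** I swung it over to its stop. The rail in the image matched the position predicted for 1.92 rad to within about 3 px.
- **Doors:** There were two. The one whose knob faced the robot was turned 180° in the air. Both now lean on the rail at about 23–24°, feet at stand x ≈ 30 mm and y ≈ +80 and −80 mm, about 70 mm apart, knobs out. Contact forces on setting down stayed under about 10 N.

**Last checks:** The last scene and top images showed both doors standing behind the toe strip and the tools in the case. The planter, tin and block looked unmoved by eye.

**What disagreed:**
- While swinging the backrest, the rail slid about 10 mm towards the fingertips, with 16 N on the wrist. It did not slip out.
- The −80 mm door's outline in the scene view is about 2–3.5 px (roughly 5–8 mm) from my prediction, which is inside the tolerances.
- I did not measure the backrest angle or the door speeds directly.

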